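# Refit a fuse, lower the guard cover over its two studs and turn the catch

### The arm

A 6-joint arm with a two-finger parallel gripper is mounted at the origin on a cart in front of the work surface, level with it; the furniture and walls round the work are solid. World frame = base frame: x ahead of the robot, y to its left, z up, the work surface at z = 0. Lengths are in m, angles in rad, forces in N, time in s.
With the tool pointing down it reaches from about 0.35 to 0.975 m from the base axis. Payload 4.9 kg.
Tool frame: the origin (TCP) lies at the very end of the fingers, on their centre line; the grasp point (between the pads) lies 19 mm behind it (manip.grip_depth is the distance from the TCP to the grasp point, in m); z points along the fingers, x is the direction in which the jaws open and shut, and the axes are right-handed (so a half turn about z gives the same grasp; the last joint's range is limited). The gripper opens to 85 mm and grips with 20 to 120 N. Pads are 22 mm wide; open, the fingers measure 114 mm over their backs; the gripper's body (76 mm by 85 mm) begins 54 mm behind the grasp point. The pads swing forward as they close: fully open they stand 13 mm farther back than shut.
Start: joints at [1.084, 0.053, 1.613, -0, 1.476, -0.119], TCP at [0.225, 0.583, 0.231] pointing down, gripper open.
Joint ranges: [-3.01, 3.01], [-1.01, 2.22], [0.06, 2.58], [-1.02, 4.17], [0.09, 2.62], [-3.14, 3.14]. Speed limits (rad/s): [2.57, 2.57, 3.14, 3.14, 3.14, 3.14].

### API

Orientations are given as a unit quaternion [w, x, y, z].
In Python, from plant import manip gives the robot as it stands. The module is installed in compiled form; this text tells all that it offers.
- The arm moves only by the shell command python3 -m crank 'ROWS' [OPENING]. ROWS is JSON, a list of rows, each a list of 4 numbers: the shift along the tool's x, y, z in cm, then the turn about the tool's z in units of 6 degrees (1.0 is 6 degrees). A call has 1 to 10 rows; each row shifts and turns the commanded pose from where the row before left it, along the tool's axes as they then stand; what a row does not reach is not made up. A row lasts 1/12 s, in which the tool goes at most 41.7 mm and 7.16 degrees, less where a joint would pass 70% of its speed; a pose out of reach is approached as far as the arm can. A call with a gripper value outside its range is refused whole. OPENING is the opening, from 0 (shut) to 1 (fully open), set as the call begins (- or left out, the last holds). The fingers move at their own pace and stop on an object; the grip force is fixed at half the most. Time passes only in rows, so rows that do not move let the fingers close. It gives the time, the measured TCP pose, the force and the opening at its end, in the units of the state.
- manip.state(): the state, without advancing time (a new reading comes with each control period).
- manip.grab_frame(name): name is "scene" or "top" or "wrist"; returns a dict with "img" (384x512x3 uint8, red, green, blue), "intrinsics" (3x3 intrinsics, pixels), "D" ([k1, k2, p1, p2, k3] as OpenCV has them; the pictures are not rectified), "position" and "orientation" of the camera in the world. Camera axes: x right, y up, looking along -z (the intrinsics and any distortion apply to the point x, -y, -z); pixel columns grow to the right and rows downward; lengths in m; the calibration is good to about 2 mm. A picture is of the moment at which its call begins. There is no depth.
- manip.job_done(): hands the job in, once; it reports no verdict.
The state is a dict: "time": time; "joint_pos": joint angles; "joint_vel": joint speeds; "joint_efforts": joint torques, N m; "tool_pos": TCP position; "tool_rot": TCP orientation; "contact_force": force on the tool from outside, world axes, zero at the start; "ft_torque": the same for the moment, N m; "gripper_width": opening from 0.0 (shut) to 1.0 (fully open).
Only numpy, scipy, OpenCV 4.12 (cv2) and the standard library are available. Lean on these libraries where they do the work, as an engineer would, in place of code of your own. Each camera call takes 0.05 s, during which the arm holds its last target.

### The job

Close up the fuse base: lay the loose fuse that lies on the desk into the two brass spring clips, then lower the red guard cover level and gently over the two studs until it lies flat on both end cheeks. Then swing the steel catch a quarter turn by its black knob, fully over the edge of the cover, so that the cover cannot lift off. Leave the fuse that stands upright where it is.

Things in the scene. Friction and masses are not known exactly. Their poses are not given: they have to be found in the camera images.
- fuse_base: Fixed black fuse base on a light-grey plate 163 x 76 x 5 mm (x = -91 to +72, y = +-38 mm), screwed to the desk; origin on the desk under the middle of the clips. The points on it have its axes; its -x end with the catch faces the robot.
- fuse_seat (a point): Point in the fuse base, 33 mm over the desk, where the middle of the fitted fuse comes; its x is the direction of the fuse's length. Two brass clips at x = +-30 mm, each 10 mm wide in x: legs 26.4 mm apart inside, soles 12.5 mm below this point, lips flared to about 34 mm apart, 15 mm above it. Free floor 20 mm below; end cheeks begin at x = +-49 mm and stand 18 mm above it. Sides open.
- cover_seat (a point): Middle of the cover's seat: level with the tops of the two end cheeks, 51 mm over the desk, above fuse_seat. Cheeks: x = +-49 to +-67 mm, 60 mm wide. On them two 8 mm steel studs, set diagonally: (x, y) = (-58, +20) and (+58, -20) mm; straight for 9 mm above the seat, then a 6 mm cone to a 4 mm tip, 15 mm above the seat.
- fuse_mid (a point): Centre of the loose fuse to be fitted: pale body 22 mm thick and about 44 mm long between two brass caps of 25 mm diameter; 75 mm long along its y axis. It lies on the desk with its centre 12.5 mm up, about 70 g; it can roll.
- cover_grip (a point): Middle of the handle of the loose red guard cover: a level black bar 60 (x) x 14 (y) x 14 mm on two feet (x = +-25 mm), to be gripped across y. 25 mm above the underside of the plate; bar top 32 mm above it. About 160 g, balanced under this point. The cover lies flat on the desk at the start.
- cover_under (a point): Centre of the underside of the red cover, a plate 138 (x) x 60 (y) x 5 mm with two 9.4 mm holes at (x, y) = (-58, +20) and (+58, -20) mm. It also fits turned by half a turn; seated, this point is at cover_seat.
- catch (a joint): Steel turn catch on the front right of the base, rad: 0 to 0.25 at the start = open (points to -y of the base), 1.57 = closed (points to +x, over the cover's edge; end stop). A flat tongue 10 mm wide, 33 mm long from its pivot, 1.5 mm above the seated cover. It stays where it is left; about 1 N at the knob moves it.
- catch_pivot (a point): Upright axis of the catch, at (x, y) = (-80, -18) mm of the base, at half the knob's height, 69 mm over the desk. Its flat screw head is 62 mm over the desk.
- catch_knob (a point): Middle of the catch's black round knob: 9 to 10 mm thick, 16 mm high (top 77 mm over the desk), 22 mm from the pivot; it circles round catch_pivot, from the pivot's -y side (open) to its +x side (closed).
- fuse_box: Open dark tin of small fuses, fixed, 113 x 155 x 53 mm, not needed here; its open lid slants up to 146 mm above the desk: carry things over it or round it. Behind the work the transformers' shelf overhangs the desk from x = 0.58 m back, 147 mm up. Origin at its underside centre.
- fuse_3: Spare fuse standing upright at the back right, 27 mm diameter, 80 mm high, loose; origin at its foot. Not to be used or moved.

How it is judged:
By the outcome, as a careful person would: the job done as asked, in the order asked, and still so for the second after the job is handed in, with the robot touching nothing.
It also fails if it takes over 64 s, if anything falls off the work surface, if the arm or the gripper's body presses on something with over 40 N, if the wrist force passes 120 N, or if a joint passes its speed limit or range.

## Working session

There is one attempt and no reset: what is moved stays moved. The work goes in short steps, Python scripts to look and compute and a shell command to move; the robot and the scene stay as the last step left them, time stands still between calls to the robot, and variables do not carry over. Pictures are saved under pics/ and viewed, and the job is handed in when it is done.

```bash
mkdir -p pics; ls; python3 - <<'E'
from plant import manip
import cv2
print(manip.state())
print(manip.grip_depth)
for n in ("scene","top","wrist"):
    f=manip.grab_frame(n)
    cv2.imwrite(f"pics/{n}0.png",f["img"][:,:,::-1])
    print(n,f["intrinsics"].tolist(),f["D"],f["position"],f["orientation"])
E
```

```text
pics
{'time': 0.0, 'joint_pos': array([ 1.08398030e+00,  5.33406682e-02,  1.61429086e+00, -6.36383498e-06,
        1.47599862e+00, -1.19011497e-01]), 'joint_vel': array([-0.00093264, -0.00092464,  0.00059225, -0.00082522, -0.00131972,
        0.00075467]), 'joint_efforts': array([ 2.38701623e-04, -3.93666637e+01, -3.70184469e+01,  5.51233597e-05,
        6.80884783e-03, -2.90797334e-05]), 'tool_pos': array([0.224445  , 0.58264319, 0.23007493]), 'tool_rot': array([ 4.75484979e-04,  8.24489442e-01,  5.65876419e-01, -9.00981459e-04]), 'contact_force': array([-0.88952914,  0.41771501,  0.92803756]), 'ft_torque': array([-0.00298415,  0.00755949,  0.01488046]), 'gripper_width': 1.0033324139741147}
0.0187
scene [[452.53371524704073, 0.0, 251.46992451701698], [0.0, 452.53371524704073, 193.28910309997727], [0.0, 0.0, 1.0]] [0.02531901 0.         0.         0.         0.        ] [-0.01713653 -0.71643013  0.74073563] [ 0.8497517   0.40662233 -0.13694145 -0.30631253]
top [[358.09672547552265, 0.0, 254.91426931710458], [0.0, 358.09672547552265, 187.83670284060986], [0.0, 0.0, 1.0]] [-0.03936155  0.          0.          0.          0.        ] [ 0.31463319 -0.07604287  0.91541202] [ 0.71081553  0.07795235 -0.05968818 -0.69649266]
wrist [[312.3419808915414, 0.0, 250.8111463691548], [0.0, 312.3419808915414, 195.082406398383], [0.0, 0.0, 1.0]] [-0.06219301  0.          0.          0.          0.        ] [0.1569962  0.60898956 0.3717524 ] [ 0.81599125 -0.11871363 -0.08005549  0.56005042]
```

View pics/scene0.png

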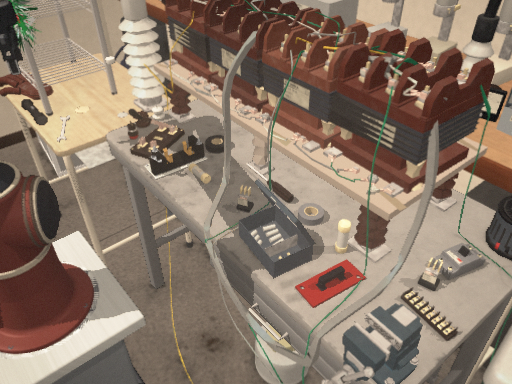

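View pics/top0.png

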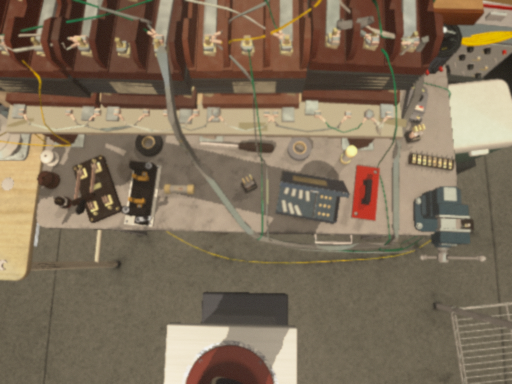

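View pics/wrist0.png

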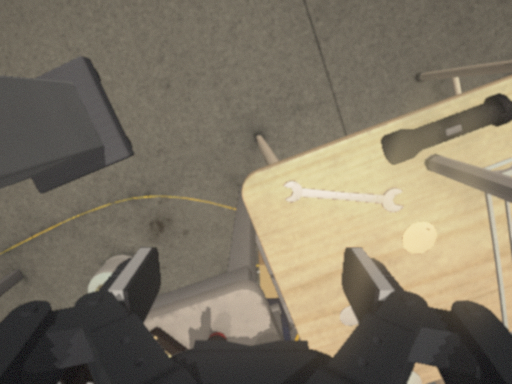

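```bash
python3 - <<'E'
import cv2
t=cv2.imread("pics/top0.png"); s=cv2.imread("pics/scene0.png")
cv2.imwrite("pics/t_a.png",cv2.resize(t[140:245,40:240],None,fx=4,fy=4,interpolation=cv2.INTER_CUBIC))
cv2.imwrite("pics/t_b.png",cv2.resize(t[120:260,240:440],None,fx=4,fy=4,interpolation=cv2.INTER_CUBIC))
cv2.imwrite("pics/s_a.png",cv2.resize(s[90:220,100:300],None,fx=4,fy=4,interpolation=cv2.INTER_CUBIC))
E
```

```text
(no output)
```

View pics/t_a.png

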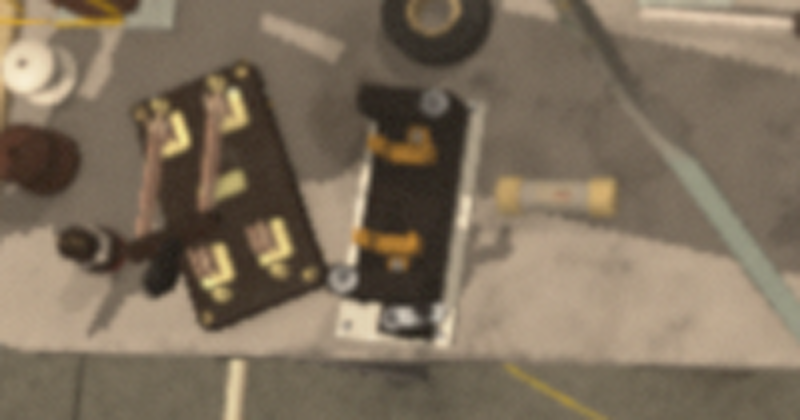

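View pics/t_b.png

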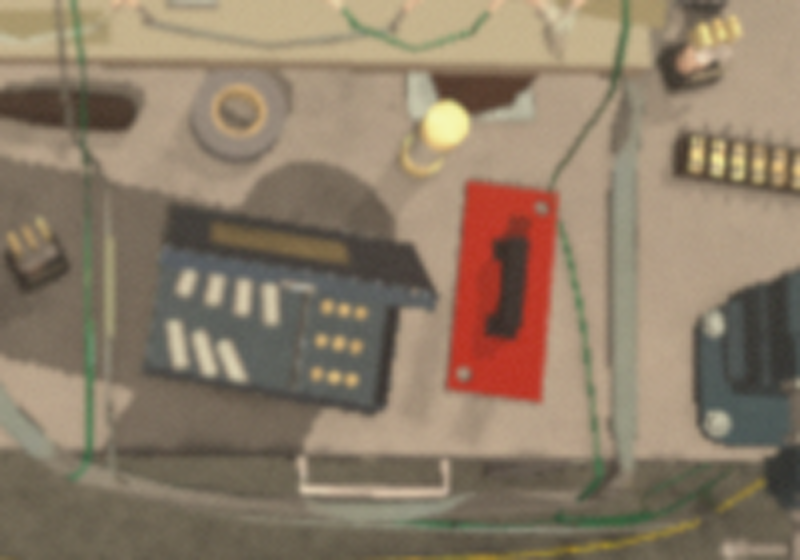

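View pics/s_a.png

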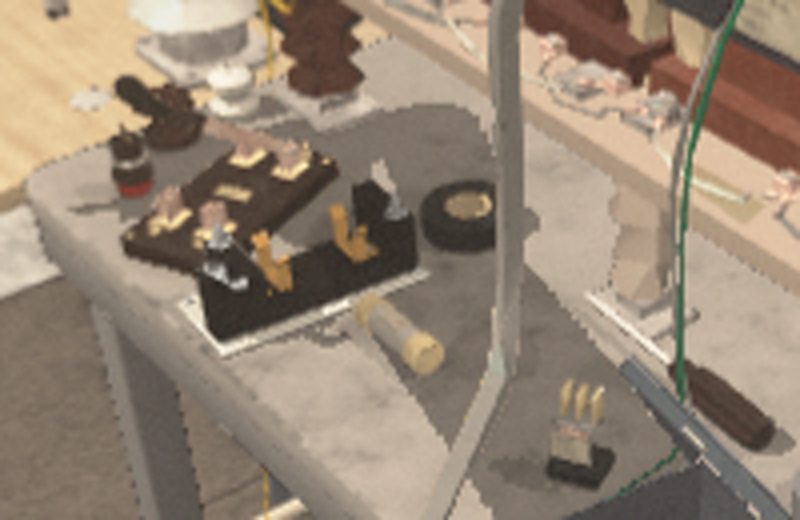

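```bash
cat > h.py <<'E'
import numpy as np, cv2
from scipy.spatial.transform import Rotation as R
from plant import manip
def rot(q): return R.from_quat([q[1],q[2],q[3],q[0]])
class Cam:
    def __init__(s,f):
        s.K=np.array(f["intrinsics"],float);s.D=np.array(f["D"],float);s.p=np.array(f["position"],float)
        s.R=rot(f["orientation"]).as_matrix(); s.img=f["img"]
    def ray(s,uv):
        q=cv2.undistortPoints(np.array(uv,float).reshape(-1,1,2),s.K,s.D)[:,0]
        d=np.c_[q[:,0],-q[:,1],-np.ones(len(q))]@s.R.T
        return d
    def plane(s,uv,z):
        d=s.ray(uv); t=(z-s.p[2])/d[:,2]; return s.p+d*t[:,None]
    def proj(s,P):
        c=(np.atleast_2d(P)-s.p)@s.R; c=c*[1,-1,-1]
        return cv2.projectPoints(c.reshape(-1,1,3),np.zeros(3),np.zeros(3),s.K,s.D)[0][:,0]
def grab(n): return Cam(manip.grab_frame(n))
def save(c,name,box=None,f=1):
    im=c.img[:,:,::-1]
    if box: im=im[box[1]:box[3],box[0]:box[2]]
    cv2.imwrite("pics/"+name,cv2.resize(im,None,fx=f,fy=f,interpolation=cv2.INTER_CUBIC))
def tri(c1,u1,c2,u2):
    d1=c1.ray([u1])[0];d2=c2.ray([u2])[0]
    A=np.c_[d1,-d2];x=np.linalg.lstsq(A,c2.p-c1.p,rcond=None)[0]
    a=c1.p+d1*x[0];b=c2.p+d2*x[1];return (a+b)/2,np.linalg.norm(a-b)
E
python3 - <<'E'
from h import *
t=grab("top");s=grab("scene")
np.set_printoptions(precision=4,suppress=True)
print(tri(s,(232,170),t,(215,187)),"cable kink?")
print("cable epipolar: scene kink")
d=s.ray([(232,170)])[0]
for z in (0.1,.2,.3,.4,.5): 
    P=s.plane([(226,178),(228,110),(214,230),(245,50)],z); print(z,P[0],t.proj(P).round(0).tolist())
# fuse
u=lambda x,y:(40+x/4,140+y/4)
print("fuse",t.plane([u(508,196),u(603,197)],.0125))
v=lambda x,y:(240+x/4,120+y/4)
print("cover corners",t.plane([v(467,181),v(558,191),v(543,401),v(447,391)],.005))
print("handle",t.plane([v(512,240),v(503,332)],.032))
print("holes",t.plane([v(541,208),v(462,374)],.005))
print("plate",t.plane([u(334,340),u(451,346),u(485,102)],.005))
print("studs",t.plane([u(343,278)],.06),t.plane([u(433,102)],.06))
E
```

```text
(array([0.4964, 0.0348, 0.0735]), np.float64(0.035487660709581904)) cable kink?
cable epipolar: scene kink
0.1 [ 0.4619 -0.0182  0.1   ] [[240.0, 193.0], [138.0, 112.0], [294.0, 249.0], [35.0, 3.0]]
0.2 [ 0.3871 -0.1272  0.2   ] [[290.0, 222.0], [187.0, 140.0], [344.0, 277.0], [79.0, 29.0]]
0.3 [ 0.3123 -0.2361  0.3   ] [[359.0, 262.0], [255.0, 180.0], [412.0, 315.0], [144.0, 67.0]]
0.4 [ 0.2376 -0.3451  0.4   ] [[458.0, 319.0], [357.0, 240.0], [510.0, 370.0], [242.0, 126.0]]
0.5 [ 0.1628 -0.4541  0.5   ] [[607.0, 404.0], [516.0, 333.0], [651.0, 448.0], [405.0, 225.0]]
fuse [[0.4856 0.1772 0.0125]
 [0.486  0.1151 0.0125]]
cover corners [[ 0.5592 -0.3154  0.005 ]
 [ 0.5535 -0.3746  0.005 ]
 [ 0.4159 -0.359   0.005 ]
 [ 0.4211 -0.2983  0.005 ]]
handle [[ 0.5141 -0.3353  0.032 ]
 [ 0.4554 -0.3275  0.032 ]]
holes [[ 0.5419 -0.363   0.005 ]
 [ 0.4322 -0.3081  0.005 ]]
plate [[0.3905 0.2862 0.005 ]
 [0.3884 0.2094 0.005 ]
 [0.5501 0.1992 0.005 ]]
studs [[0.4238 0.2622 0.06  ]] [[0.5353 0.2154 0.06  ]]
```

```bash
cat >> h.py <<'E'
np.set_printoptions(precision=4,suppress=True)
def go(x,y,z,yaw):
    """rows needed, tool axes; straight-down tool assumed to be kept. yaw of tool x in deg"""
    s=manip.state(); Rm=rot(s["tool_rot"]).as_matrix(); p=np.array(s["tool_pos"])
    d=Rm.T@(np.array([x,y,z])-p)*100
    cy=np.degrees(np.arctan2(Rm[1,0],Rm[0,0])); t=-((yaw-cy+180)%360-180)/6
    print("t",round(s["time"],2),"tcp",p,"yaw",round(cy,2),"tilt",Rm[:,2],"F",s["contact_force"],"w",round(s["gripper_width"],3))
    print("shift cm",d,"norm",round(np.linalg.norm(d),2),"turn",round(t,2))
def wristcam_rel():
    f=manip.grab_frame("wrist"); s=manip.state(); Rm=rot(s["tool_rot"]).as_matrix()
    return Rm.T@(f["position"]-s["tool_pos"]), Rm.T@rot(f["orientation"]).as_matrix()
E
python3 - <<'E'
from h import *
print(*wristcam_rel())
go(.40,.20,.30,86)
E
```

```text
[-0.     -0.0724 -0.1414] [[ 1.      0.0002  0.0009]
 [ 0.0004 -0.9589 -0.2836]
 [ 0.0008  0.2836 -0.9589]]
t 0.3 tcp [0.2246 0.583  0.2309] yaw 68.93 tilt [-0.0003 -0.0006 -1.    ] F [ 0.0016 -0.1931 -0.3418] w 1.004
shift cm [-29.4406  30.1355  -6.8943] norm 42.69 turn -2.84
```

```bash
python3 - <<'E'
from h import *
go(.43,.20,.22,86)
E
```

```text
t 0.3 tcp [0.2246 0.583  0.2309] yaw 68.93 tilt [-0.0003 -0.0006 -1.    ] F [ 0.0016 -0.1931 -0.3418] w 1.004
shift cm [-28.3567  32.9356   1.1048] norm 43.47 turn -2.84
```

```bash
python3 -m crank '[[-2.6,3.0,0.1,0],[-2.6,3.0,0.1,0],[-2.6,3.0,0.1,0],[-2.6,3.0,0.1,0],[-2.6,3.0,0.1,0],[-2.6,3.0,0.1,0],[-2.6,3.0,0.1,0],[-2.6,3.0,0.1,0],[-2.6,3.0,0.1,0],[-2.4,2.9,0.1,0]]' 1
python3 -m crank '[[0,0,0,-1],[0,0,0,-1],[0,0,0,-0.85],[0,0,0,0],[0,0,0,0]]'
python3 - <<'E'
from h import *
c=grab("wrist"); save(c,"w1.png",None,1.5)
go(.43,.20,.22,86)
E
```

```text
time: 1.13
tool_pos: [0.4114, 0.233, 0.2215]
tool_rot: [0.0, 0.825, 0.566, 0.0]
contact_force: [0.4, -0.3, 0.1]
gripper_width: 0.998
time: 1.55
tool_pos: [0.4109, 0.2349, 0.2213]
tool_rot: [0.0, 0.732, 0.681, 0.0]
contact_force: [0.1, -0.0, -0.5]
gripper_width: 1.002
t 1.6 tcp [0.4109 0.235  0.2213] yaw 85.91 tilt [ 0.  0. -1.] F [-0.5804  0.0594 -0.7978] w 1.0
shift cm [-3.3536  2.1558  0.1327] norm 3.99 turn -0.01
```

View pics/w1.png

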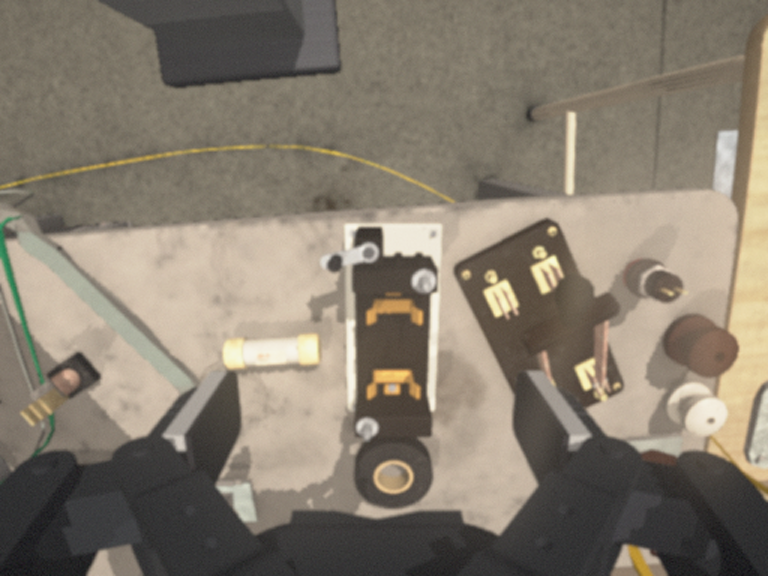

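```bash
python3 - <<'E'
from h import *
c=grab("wrist"); save(c,"w1b.png",(140,140,310,310),4.5)
hsv=cv2.cvtColor(c.img,cv2.COLOR_RGB2HSV)
m=cv2.inRange(hsv,(15,40,150),(35,255,255)); m[:, :140]=0;m[:,230:]=0;m[:215]=0;m[255:]=0
n,l,st,ce=cv2.connectedComponentsWithStats(m)
for i in range(1,n):
    if st[i,4]>30: print(st[i],ce[i],c.plane([ce[i]],.0125))
E
```

```text
[ 140  215   90   40 2691] [187.6782 233.5139] [[0.4852 0.1525 0.0125]]
```

View pics/w1b.png

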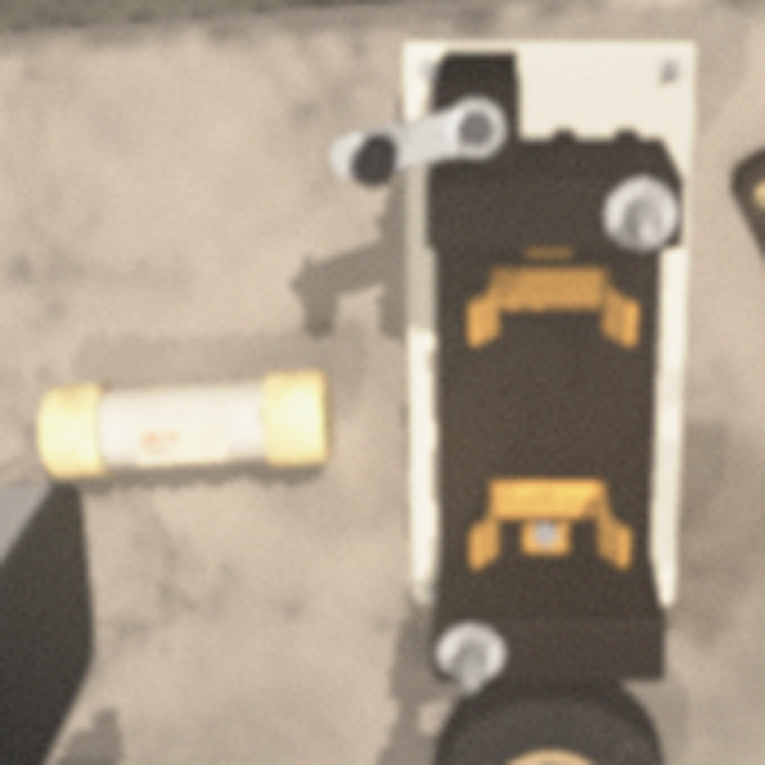

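```bash
cat >> h.py <<'E'
def base_from_studs(a,b):
    a=np.array(a)[:2];b=np.array(b)[:2]; d=b-a
    yaw=np.arctan2(d[1],d[0])-np.arctan2(-40,116); c=(a+b)/2
    return c,np.degrees(yaw),np.linalg.norm(d)
E
python3 - <<'E'
from h import *
c=grab("wrist")
u=lambda x,y:(140+x/4.5-.4,140+y/4.5-.4)
P=c.plane([u(640,213),u(471,650)],.051); print("washers",P,base_from_studs(*P))
P=c.plane([u(648,225),u(472,668)],.066); print("tips",P,base_from_studs(*P))
P=c.plane([u(404,42),u(696,42),u(683,605),u(412,605)],.005); print("plate",P)
P=c.plane([u(490,290),u(605,290),u(490,498),u(606,498)],.0205); print("soles",P,P.mean(0))
P=c.plane([u(468,325),u(638,322),u(470,545),u(630,542)],.048); print("lips",P,P.mean(0))
P=c.plane([u(474,128)],.062); print("pivot",P)
P=c.plane([u(375,160)],.077); print("knob",P)
P=c.plane([u(40,430),u(327,418)],.0125); print("fuse ends",P,P.mean(0))
P=c.plane([u(102,387),u(102,468),u(265,380),u(265,462)],.0125);print(P,P.mean(0))
E
```

```text
washers [[0.4241 0.2662 0.051 ]
 [0.5359 0.2186 0.051 ]] (array([0.48  , 0.2424]), np.float64(-4.044284630343089), np.float64(0.12147612430410092))
tips [[0.4228 0.2666 0.066 ]
 [0.5314 0.2195 0.066 ]] (array([0.4771, 0.2431]), np.float64(-4.422497147408118), np.float64(0.11835165457199678))
plate [[0.3874 0.212  0.005 ]
 [0.3926 0.2863 0.005 ]
 [0.5545 0.2776 0.005 ]
 [0.5489 0.1996 0.005 ]]
soles [[0.4501 0.2295 0.0205]
 [0.4522 0.2589 0.0205]
 [0.5087 0.2252 0.0205]
 [0.511  0.2563 0.0205]] [0.4805 0.2425 0.0205]
lips [[0.4495 0.2245 0.048 ]
 [0.4516 0.2649 0.048 ]
 [0.5077 0.2205 0.048 ]
 [0.5097 0.2604 0.048 ]] [0.4796 0.2426 0.048 ]
pivot [[0.3994 0.2301 0.062 ]]
knob [[0.4016 0.2095 0.077 ]]
fuse ends [[0.4841 0.104  0.0125]
 [0.4859 0.1827 0.0125]] [0.485  0.1434 0.0125]
[[0.4728 0.123  0.0125]
 [0.4965 0.1193 0.0125]
 [0.4738 0.1673 0.0125]
 [0.4977 0.1644 0.0125]] [0.4852 0.1435 0.0125]
```

```bash
python3 - <<'E'
from h import *
go(.485,.144,.10,-1)
E
```

```text
t 1.7 tcp [0.4108 0.2351 0.2213] yaw 85.97 tilt [ 0. -0. -1.] F [-0.212   0.2298 -0.3021] w 0.998
shift cm [-8.5692  8.0379 12.1316] norm 16.89 turn 14.5
```

```bash
python3 -m crank '[[-2.9,2.7,0,0],[-2.9,2.7,0,0],[-2.8,2.6,0,0],[0,0,1.2,1.12],[0,0,1.2,1.12],[0,0,1.2,1.12],[0,0,1.2,1.12],[0,0,1.2,1.12],[0,0,1.2,1.12],[0,0,1.2,1.12]]' 1
python3 -m crank '[[0,0,1.2,1.12],[0,0,1.2,1.12],[0,0,1.3,1.12],[0,0,0,1.12],[0,0,0,1.12],[0,0,0,1.06],[0,0,0,0],[0,0,0,0]]'
python3 - <<'E'
from h import *
c=grab("wrist"); save(c,"w2.png",None,1.5)
go(.485,.144,.003,-1)
E
```

```text
time: 2.53
tool_pos: [0.4847, 0.1438, 0.1367]
tool_rot: [0.0, 0.944, 0.331, 0.0]
contact_force: [-0.2, 0.2, -0.1]
gripper_width: 1.002
time: 3.2
tool_pos: [0.4848, 0.1438, 0.1003]
tool_rot: [0.0, 1.0, -0.007, 0.0]
contact_force: [0.1, 0.1, 1.1]
gripper_width: 0.998
t 3.25 tcp [0.4848 0.1438 0.1004] yaw -0.83 tilt [ 0.0001 -0.     -1.    ] F [-0.0922 -0.3906 -0.549 ] w 1.004
shift cm [ 0.0152 -0.0241  9.7375] norm 9.74 turn 0.03
```

View pics/w2.png

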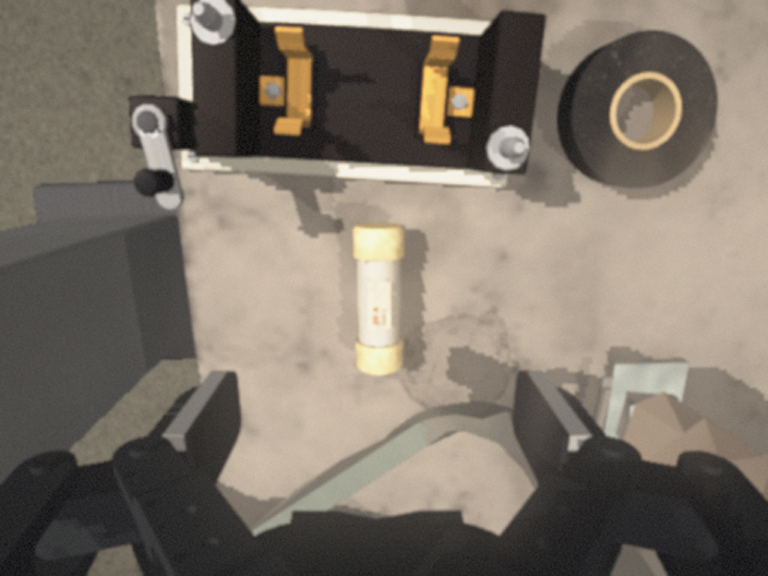

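```bash
python3 - <<'E'
from h import *
c=grab("wrist");t=grab("top");s=grab("scene")
for z in (0,.05,.1,.15):
    P=c.plane([(313,277),(233,313),(330,272)],z);print(z,P[:,:2].tolist(),t.proj(P).round(0).tolist(),s.proj(P).round(0).tolist())
u=lambda x,y:(x/1.5,y/1.5)
P=c.plane([u(378,226),u(380,374)],.0125);print("fuse ends y",P)
P=c.plane([u(359,300),u(402,300)],.0125);print("fuse sides",P)
P=c.plane([u(213,22),u(508,147)],.051);print("studs",base_from_studs(*P))
save(t,"t3.png",(140,130,300,250),4);save(s,"s3.png",(140,90,300,210),4)
E
```

```text
0 [[0.5382766018049945, 0.0681652462713058], [0.46647022301979374, 0.03154195705092866], [0.553067263644219, 0.07283780631414466]] [[210.0, 171.0], [223.0, 198.0], [209.0, 166.0]] [[232.0, 182.0], [218.0, 200.0], [235.0, 179.0]]
0.05 [[0.527408905479752, 0.09873958608520722], [0.4704427528270511, 0.06968523298082807], [0.5391427808599347, 0.10244646802497896]] [[195.0, 170.0], [206.0, 193.0], [194.0, 166.0]] [[220.0, 163.0], [209.0, 176.0], [223.0, 161.0]]
0.1 [[0.5165412091545096, 0.12931392589910862], [0.47441528263430843, 0.10782850891072747], [0.5252182980756506, 0.13205512973581324]] [[178.0, 169.0], [186.0, 187.0], [177.0, 166.0]] [[209.0, 144.0], [200.0, 153.0], [211.0, 142.0]]
0.15 [[0.5056735128292672, 0.15988826571301], [0.47838781244156575, 0.14597178484062684], [0.5112938152913664, 0.16166379144664753]] [[159.0, 168.0], [164.0, 181.0], [158.0, 166.0]] [[197.0, 124.0], [191.0, 129.0], [198.0, 123.0]]
fuse ends y [[0.486  0.1822 0.0125]
 [0.4859 0.1022 0.0125]]
fuse sides [[0.4757 0.1443 0.0125]
 [0.4978 0.1439 0.0125]]
studs (array([0.4815, 0.242 ]), np.float64(-3.7867488826377906), np.float64(0.12142962612249608))
```

View pics/t3.png

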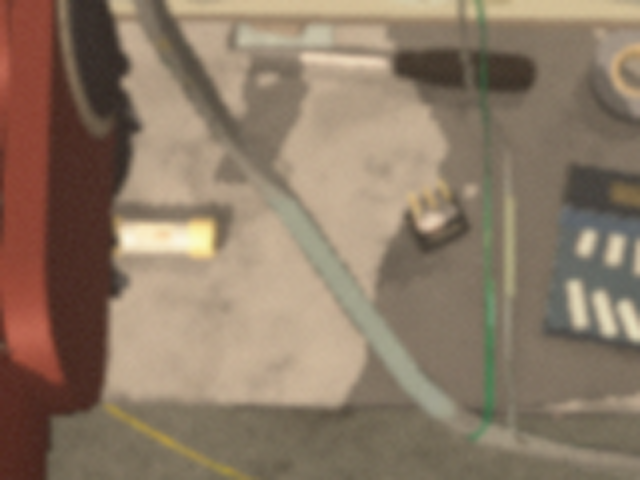

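View pics/s3.png

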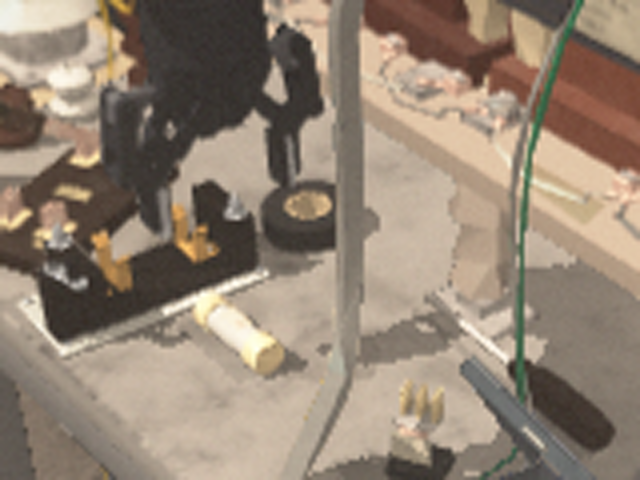

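```bash
python3 -m crank '[[0.1,0.05,3.0,0],[0,0,3.0,0],[0,0,2.0,0],[0,0,1.0,0],[0,0,0.7,0],[0,0,0,0]]' 
python3 - <<'E'
from h import *
go(.486,.1433,.003,-1)
E
```

```text
time: 3.9
tool_pos: [0.4851, 0.143, 0.0023]
tool_rot: [0.0, 1.0, -0.008, -0.001]
contact_force: [-0.5, -0.3, 0.5]
gripper_width: 1.003
t 3.9 tcp [0.4851 0.143  0.0023] yaw -0.96 tilt [-0.0019 -0.0003 -1.    ] F [-0.5335 -0.3424  0.4658] w 1.003
shift cm [ 0.0869 -0.034  -0.0664] norm 0.11 turn 0.01
```

```bash
python3 -m crank '[[0.05,0,-0.05,0],[0,0,0,0],[0,0,0,0],[0,0,0,0],[0,0,0,0],[0,0,0,0],[0,0,0,0],[0,0,0,0]]' 0.1
python3 -m crank '[[0,0,-0.5,0],[0,0,-1.5,0],[0,0,-3.0,0],[0,0,-3.0,0],[0,0,-2.0,0],[0,0,-1.0,0],[0,0,0,0]]'
python3 - <<'E'
from h import *
c=grab("wrist"); save(c,"w3.png",None,1.5)
go(.480,.2425,.12,86)
E
```

```text
time: 4.57
tool_pos: [0.4871, 0.1432, 0.0048]
tool_rot: [-0.0, 1.0, -0.008, 0.001]
contact_force: [-0.6, -0.2, 5.7]
gripper_width: 0.24
time: 5.15
tool_pos: [0.4878, 0.1433, 0.1163]
tool_rot: [-0.0, 1.0, -0.008, 0.002]
contact_force: [0.2, -0.0, -0.1]
gripper_width: 0.241
t 5.2 tcp [0.4866 0.1431 0.1142] yaw -0.97 tilt [ 0.0013  0.0002 -1.    ] F [-0.0715  0.2558 -1.6542] w 0.238
shift cm [-0.8241 -9.925  -0.578 ] norm 9.98 turn -14.5
```

View pics/w3.png

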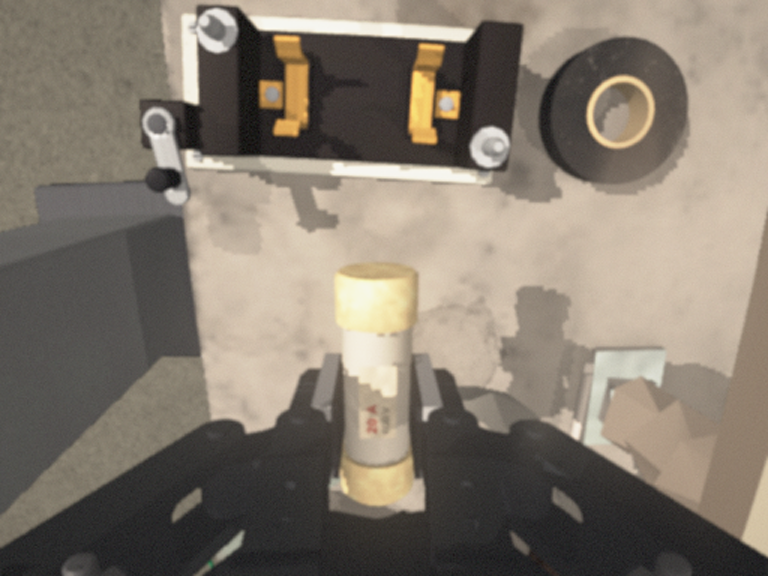

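```bash
python3 - <<'E'
from h import *
c=grab("wrist"); s=manip.state(); p=s["tool_pos"]
Rm=rot(s["tool_rot"]).as_matrix()
# line x at center, transitions measured
hsv=cv2.cvtColor(c.img,cv2.COLOR_RGB2HSV)
for x in (238,245,251,258,265): print(x,[ (y,int(hsv[y,x,1])) for y in range(176,232,3)],[ (y,int(hsv[y,x,1])) for y in range(296,320,3)])
for dz in (.0187,.0202):
    P=c.plane([(251,275/1.5),(251,328/1.5),(251,460/1.5)],p[2]+dz); print(((P-p)@Rm)*1000)
E
```

```text
238 [(176, 80), (179, 89), (182, 88), (185, 92), (188, 28), (191, 23), (194, 24), (197, 21), (200, 22), (203, 20), (206, 31), (209, 44), (212, 49), (215, 54), (218, 61), (221, 40), (224, 22), (227, 21), (230, 20)] [(296, 44), (299, 46), (302, 46), (305, 45), (308, 75), (311, 93), (314, 96), (317, 95)]
245 [(176, 85), (179, 91), (182, 91), (185, 89), (188, 31), (191, 17), (194, 15), (197, 19), (200, 26), (203, 30), (206, 40), (209, 47), (212, 55), (215, 58), (218, 67), (221, 51), (224, 22), (227, 22), (230, 22)] [(296, 45), (299, 47), (302, 45), (305, 44), (308, 46), (311, 88), (314, 91), (317, 90)]
251 [(176, 85), (179, 89), (182, 89), (185, 91), (188, 35), (191, 35), (194, 41), (197, 40), (200, 36), (203, 55), (206, 59), (209, 59), (212, 65), (215, 63), (218, 67), (221, 64), (224, 25), (227, 27), (230, 27)] [(296, 46), (299, 43), (302, 45), (305, 44), (308, 46), (311, 79), (314, 73), (317, 82)]
258 [(176, 86), (179, 89), (182, 92), (185, 94), (188, 58), (191, 50), (194, 53), (197, 60), (200, 69), (203, 68), (206, 68), (209, 73), (212, 72), (215, 79), (218, 81), (221, 65), (224, 37), (227, 38), (230, 37)] [(296, 43), (299, 43), (302, 42), (305, 45), (308, 46), (311, 92), (314, 82), (317, 82)]
265 [(176, 79), (179, 89), (182, 89), (185, 90), (188, 74), (191, 79), (194, 79), (197, 75), (200, 72), (203, 73), (206, 74), (209, 82), (212, 80), (215, 82), (218, 85), (221, 64), (224, 49), (227, 48), (230, 48)] [(296, 46), (299, 44), (302, 44), (305, 45), (308, 86), (311, 90), (314, 90), (317, 92)]
[[  0.7964 -40.6456 -18.712 ]
 [  0.7946 -25.1547 -18.7079]
 [  0.7901  18.952  -18.6963]]
[[  0.7922 -41.029  -20.2121]
 [  0.7904 -25.7249 -20.208 ]
 [  0.7859  17.85   -20.1965]]
```

```bash
python3 -m crank '[[-0.2,-3.3,0,0],[-0.2,-3.3,0,0],[-0.1,-3.3,0,0],[0,0,0,-1.12],[0,0,0,-1.12],[0,0,0,-1.12],[0,0,0,-1.12],[0,0,0,-1.12],[0,0,0,-1.12],[0,0,0,-1.12]]' 
python3 -m crank '[[0,0,0,-1.12],[0,0,0,-1.12],[0,0,0,-1.12],[0,0,0,-1.12],[0,0,0,-1.12],[0,0,0,-1.06],[0,0,0,0],[0,0,0,0]]'
python3 - <<'E'
from h import *
c=grab("wrist"); save(c,"w4.png",None,1.5)
go(.482,.242,.05,86)
E
```

```text
time: 6.08
tool_pos: [0.4812, 0.2416, 0.1106]
tool_rot: [-0.0, 0.919, 0.394, -0.003]
contact_force: [-0.2, 0.5, -0.5]
gripper_width: 0.239
time: 6.75
tool_pos: [0.4816, 0.2417, 0.1115]
tool_rot: [-0.001, 0.732, 0.681, -0.002]
contact_force: [0.3, -0.2, -0.9]
gripper_width: 0.239
t 6.8 tcp [0.4819 0.2418 0.1119] yaw 85.87 tilt [-0.003 -0.001 -1.   ] F [ 0.6303 -0.5993 -0.6322] w 0.238
shift cm [0.0326 0.0253 6.1927] norm 6.19 turn -0.02
```

View pics/w4.png

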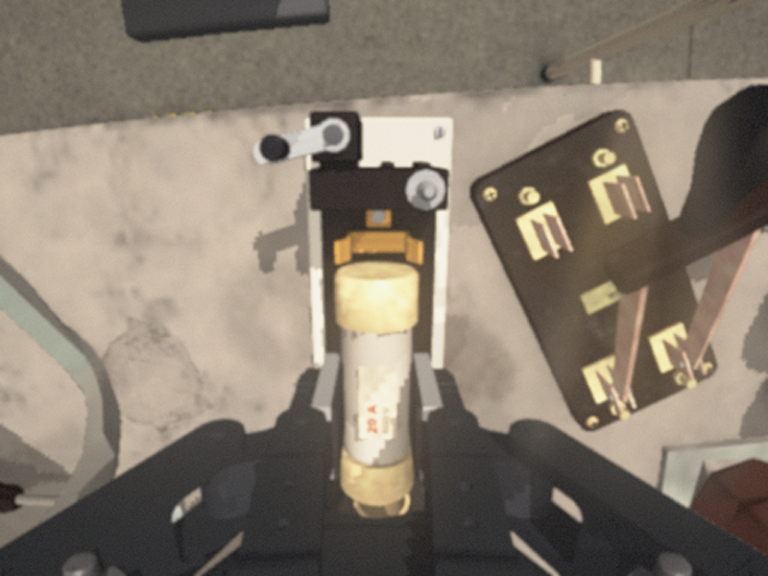

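```bash
python3 - <<'E'
from h import *
c=grab("wrist"); s=manip.state(); p=s["tool_pos"];Rm=rot(s["tool_rot"]).as_matrix()
u=lambda *a:[(x/1.5,y/1.5) for x,y in a]
P=c.plane(u((426,189)),.051); print("stud",P)
P=c.plane(u((334,250),(424,248)),.046); print("lips",P,P.mean(0))
P=c.plane(u((308,118),(453,119)),.005);print("plate",P,P.mean(0))
P=c.plane(u((336,300),(418,300)),p[2]+.0077);print("cap sides tool",(P-p)@Rm*1000,P.mean(0))
a=np.radians(-4);B=np.array([[np.cos(a),-np.sin(a)],[np.sin(a),np.cos(a)]]);C=np.array([.4803,.2422])
print("exp stud",C+B@[-.058,.02],"lips",C+B@[-.03,0],"plate",C+B@[-.091,0])
E
```

```text
stud [[0.425 0.267 0.051]]
lips [[0.4494 0.225  0.046 ]
 [0.4514 0.2654 0.046 ]] [0.4504 0.2452 0.046 ]
plate [[0.3888 0.2139 0.005 ]
 [0.3946 0.2867 0.005 ]] [0.3917 0.2503 0.005 ]
cap sides tool [[-12.0943 -30.9276  -7.6206]
 [ 12.3967 -30.9197  -7.6434]] [0.4514 0.2442 0.1201]
exp stud [0.4238 0.2662] lips [0.4504 0.2443] plate [0.3895 0.2485]
```

```bash
python3 -m crank '[[0.1,0.1,2.0,0],[0,0,2.0,0],[0,0,2.0,0],[0,0,0.5,0],[0,0,0.5,0],[0,0,0.5,0],[0,0,0,0]]' 
python3 - <<'E'
from h import *
go(.4828,.2428,.026,86)
c=grab("wrist"); save(c,"w5.png",None,1.5)
E
```

```text
time: 7.43
tool_pos: [0.4841, 0.2431, 0.0387]
tool_rot: [-0.0, 0.731, 0.682, -0.0]
contact_force: [0.3, -0.5, -0.3]
gripper_width: 0.236
t 7.43 tcp [0.4841 0.2431 0.0387] yaw 86.0 tilt [-0.0002 -0.0001 -1.    ] F [ 0.2881 -0.4982 -0.2972] w 0.236
shift cm [-0.0365 -0.1247  1.2676] norm 1.27 turn 0.0
```

View pics/w5.png

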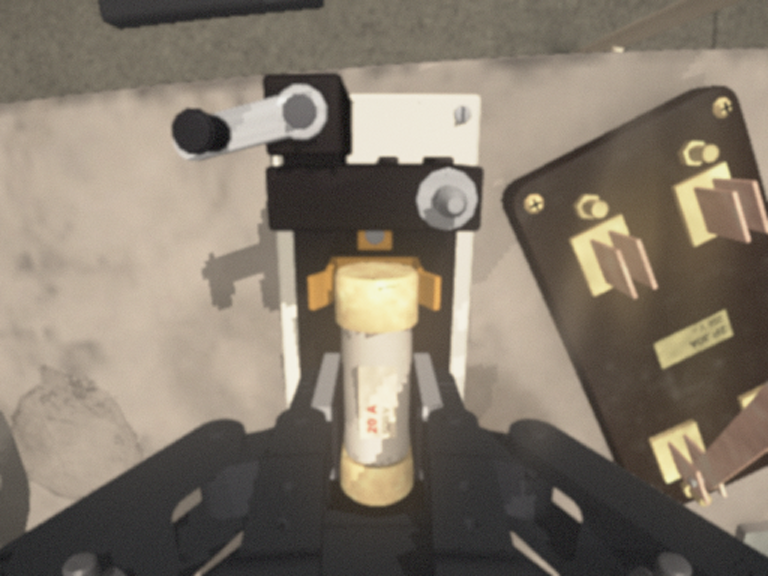

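```bash
python3 -m crank '[[0,-0.1,0.4,0],[0,0,0.4,0],[0,0,0.3,0],[0,0,0.15,0],[0,0,0,0]]' 
python3 - <<'E'
from h import *
go(.4828,.2428,.026,86)
E
```

```text
time: 7.9
tool_pos: [0.4828, 0.243, 0.0258]
tool_rot: [-0.0, 0.731, 0.682, -0.0]
contact_force: [-0.0, -1.6, -1.6]
gripper_width: 0.24
t 7.9 tcp [0.4828 0.243  0.0258] yaw 86.01 tilt [-0.0006 -0.0001 -1.    ] F [-0.0301 -1.6403 -1.5926] w 0.24
shift cm [-0.0227  0.0055 -0.0191] norm 0.03 turn 0.0
```

```bash
python3 -m crank '[[0,0,0.1,0],[0,0,0.1,0],[0,0,0,0],[0,0,0,0]]' 
python3 - <<'E'
from h import *
go(.4828,.2428,.026,86)
c=grab("wrist"); save(c,"w6.png",None,1.5)
E
```

```text
time: 8.23
tool_pos: [0.4829, 0.2431, 0.0252]
tool_rot: [-0.0, 0.731, 0.682, -0.001]
contact_force: [-4.0, -2.2, 7.8]
gripper_width: 0.237
t 8.23 tcp [0.4829 0.2431 0.0252] yaw 86.03 tilt [-0.0011 -0.0006 -1.    ] F [-4.0347 -2.1705  7.8252] w 0.237
shift cm [-0.026  -0.0085 -0.0778] norm 0.08 turn 0.01
```

View pics/w6.png

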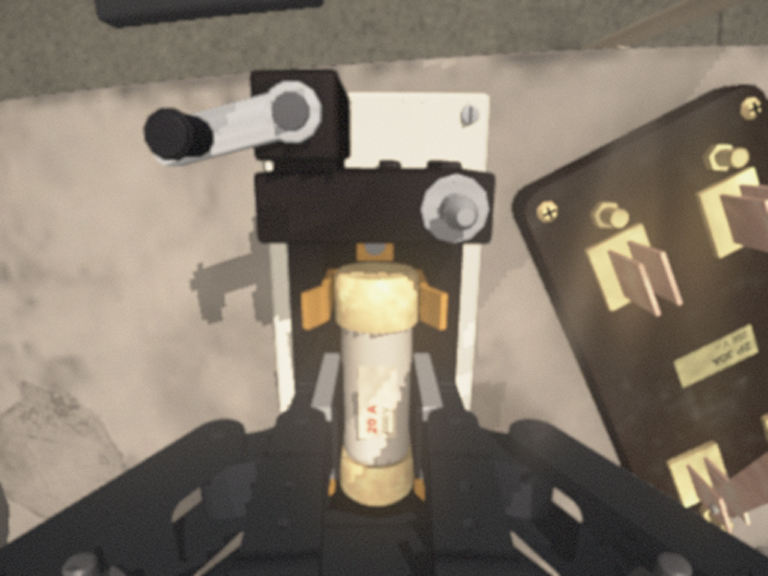

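```bash
python3 -m crank '[[0,0,-0.05,0],[0,0,0,0],[0,0,0,0],[0,0,0,0],[0,0,0,0]]' 0.6
python3 -m crank '[[0,0,-1.0,0],[0,0,-2.5,0],[0,0,-3.5,0],[0,0,-3.5,0],[0,-0.5,-3.5,0],[0,-1,-3.5,0],[0,-1,-1.5,0],[0,0,0,0]]'
python3 - <<'E'
from h import *
c=grab("wrist"); save(c,"w7.png",None,1.5)
go(.49,-.335,.23,84)
E
```

```text
time: 8.7
tool_pos: [0.483, 0.2432, 0.0247]
tool_rot: [-0.0, 0.731, 0.682, 0.0]
contact_force: [-0.0, 0.4, 0.1]
gripper_width: 0.598
time: 9.37
tool_pos: [0.4597, 0.2461, 0.2215]
tool_rot: [0.002, 0.731, 0.682, 0.005]
contact_force: [1.2, 0.6, 0.8]
gripper_width: 0.6
t 9.42 tcp [0.4591 0.2455 0.2183] yaw 86.06 tilt [ 0.006   0.0022 -1.    ] F [ 0.0094 -0.411  -0.0242] w 0.601
shift cm [-57.6999   7.0782  -1.2774] norm 58.15 turn 0.34
```

View pics/w7.png

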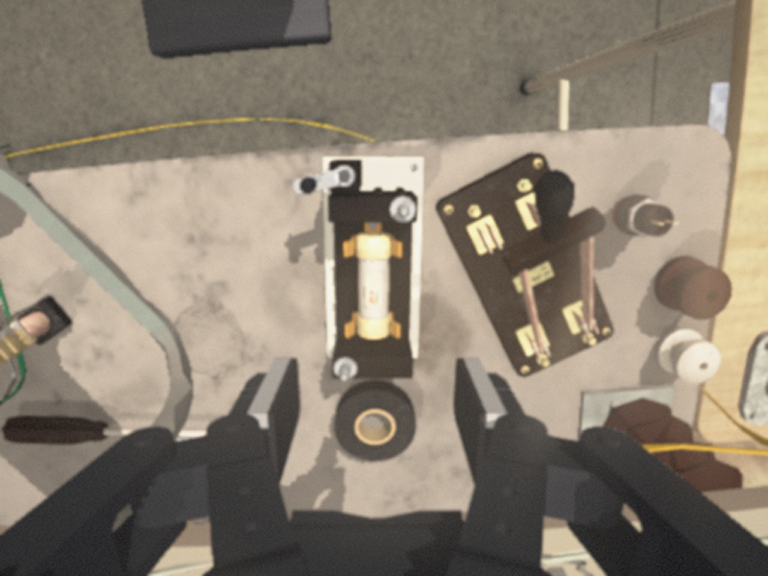

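```bash
python3 - <<'E'
from h import *
c=grab("wrist"); save(c,"w7b.png",(205,95,295,265),4.4)
t=grab("top");s=grab("scene")
for z in (0,.05,.1,.15,.2,.3): print(z,t.proj(s.plane([(270,150),(277,110),(285,90),(292,70),(373,160),(366,265)],z)).round(0).tolist())
save(s,"s7.png",(200,40,400,320),2.8); save(t,"t7.png",(200,80,440,260),3.3)
E
```

```text
0 [[196.0, 108.0], [143.0, 51.0], [117.0, 15.0], [88.0, -23.0], [280.0, 47.0], [370.0, 158.0]]
0.05 [[213.0, 118.0], [159.0, 61.0], [133.0, 25.0], [103.0, -13.0], [296.0, 58.0], [387.0, 168.0]]
0.1 [[233.0, 130.0], [178.0, 72.0], [151.0, 36.0], [121.0, -2.0], [314.0, 69.0], [405.0, 180.0]]
0.15 [[255.0, 143.0], [200.0, 85.0], [172.0, 49.0], [142.0, 10.0], [335.0, 83.0], [427.0, 193.0]]
0.2 [[281.0, 159.0], [226.0, 101.0], [197.0, 64.0], [166.0, 25.0], [359.0, 99.0], [451.0, 209.0]]
0.3 [[348.0, 199.0], [292.0, 141.0], [263.0, 104.0], [230.0, 64.0], [422.0, 139.0], [513.0, 248.0]]
```

View pics/s7.png

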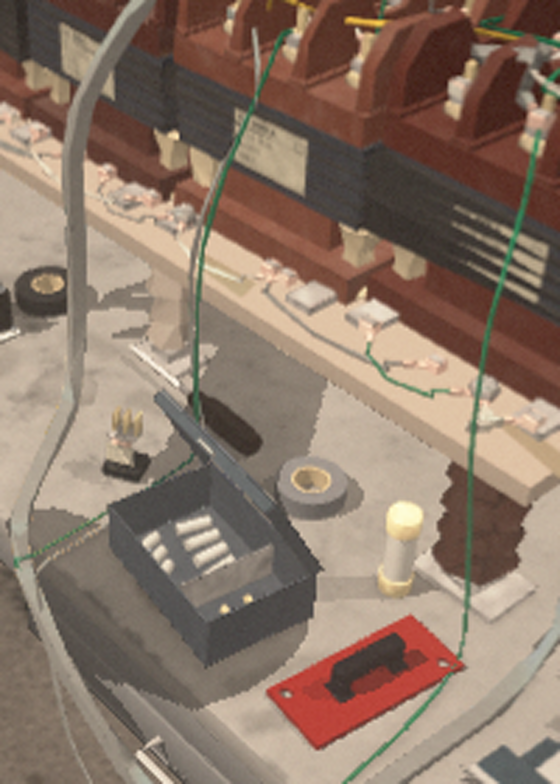

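View pics/t7.png

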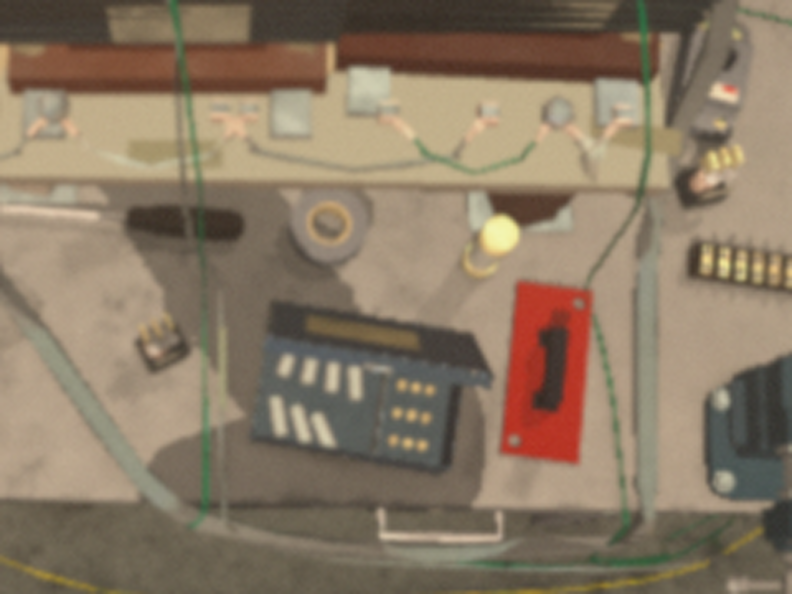

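View pics/w7b.png

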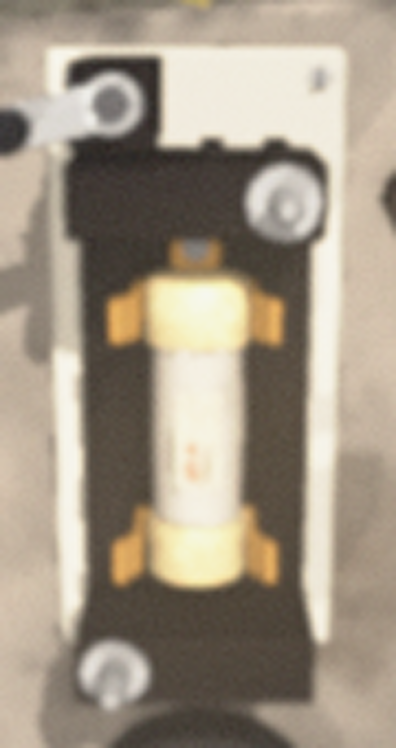

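```bash
python3 - <<'E'
from h import *
c=grab("wrist")
u=lambda *a:[(205+x/4.4-.4,95+y/4.4-.4) for x,y in a]
print("washer",base_from_studs(*c.plane(u((284,203),(115,673)),.051)))
print("washer52",base_from_studs(*c.plane(u((284,203),(115,673)),.0525)))
print("plate corners",c.plane(u((48,47),(348,50)),.005))
print("lips",c.plane(u((107,320),(285,318),(112,560),(280,560)),.046).mean(0))
print("pivot",c.plane(u((112,103)),.062))
E
```

```text
washer (array([0.476 , 0.2411]), np.float64(-4.063040365799706), np.float64(0.11973379987538216))
washer52 (array([0.4756, 0.2411]), np.float64(-4.0630403657997185), np.float64(0.11914260545964368))
plate corners [[0.3841 0.211  0.005 ]
 [0.3899 0.2846 0.005 ]]
lips [0.4758 0.2412 0.046 ]
pivot [[0.3965 0.2295 0.062 ]]
```

```bash
python3 - <<'E'
from h import *
go(.48,.2,.2,86)
f=manip.grab_frame("wrist"); import pickle; pickle.dump(f,open("f8.pkl","wb")); c=Cam(f); print(c.p)
save(c,"w8b.png",(205,95,295,265),4.4)
s=manip.state(); print(s["tool_pos"],s["joint_vel"])
E
```

```text
t 9.62 tcp [0.4573 0.2444 0.2126] yaw 86.02 tilt [-0.0034 -0.0013 -1.    ] F [0.1638 0.5183 0.5059] w 0.601
shift cm [-4.2716  2.5744  1.2591] norm 5.14 turn 0.0
[0.3856 0.2497 0.3544]
[0.4574 0.2444 0.2125] [ 0.0011  0.001  -0.005  -0.0007  0.0037 -0.0008]
```

View pics/w8b.png

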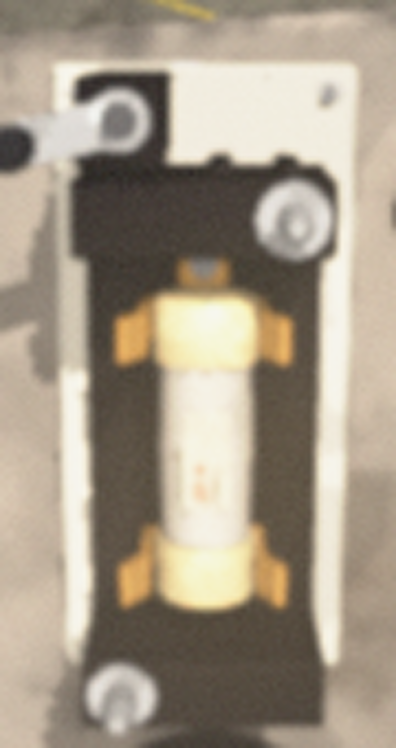

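```bash
python3 - <<'E'
from h import *
import pickle
c=Cam(pickle.load(open("f8.pkl","rb")))
u=lambda *a:[(205+x/4.4-.4,95+y/4.4-.4) for x,y in a]
W=c.plane(u((293,220),(122,694)),.051)
print("washer",W,base_from_studs(*W))
print("plate corners",c.plane(u((53,64),(359,66)),.005))
print("lips",c.plane(u((114,340),(293,338),(119,580),(290,582)),.046).mean(0))
print("pivot",c.plane(u((120,121)),.062),"knob",c.plane(u((15,145)),.077))
go(.47,-.335,.24,84)
E
```

```text
washer [[0.4245 0.2662 0.051 ]
 [0.5363 0.2187 0.051 ]] (array([0.4804, 0.2425]), np.float64(-3.9748974775356274), np.float64(0.12147533613378086))
plate corners [[0.3879 0.2118 0.005 ]
 [0.3937 0.287  0.005 ]]
lips [0.4805 0.2426 0.046 ]
pivot [[0.4    0.2308 0.062 ]] knob [[0.4024 0.2105 0.077 ]]
t 9.67 tcp [0.4574 0.2444 0.2125] yaw 86.01 tilt [-0.0036 -0.0014 -1.    ] F [-0.7488  0.38   -0.2086] w 0.602
shift cm [-57.716    5.2789  -2.6706] norm 58.02 turn 0.34
```

```bash
python3 -m crank '[[-3.0,0,-2.0,0],[-4.0,0.2,-0.7,0],[-4.1,0.4,0,0],[-4.1,0.4,0,0],[-4.1,0.4,0,0],[-4.1,0.4,0,0],[-4.1,0.4,0,0],[-4.1,0.4,0,0],[-4.1,0.4,0,0],[-4.1,0.4,0,0]]' 1
python3 -m crank '[[-4.1,0.4,0,0],[-4.1,0.4,0,0],[-4.1,0.4,0,0],[-3.0,0.2,0,0.34],[-2.0,0.2,0,0],[-0.7,0,0,0],[0,0,0,0],[0,0,0,0],[0,0,0,0]]'
python3 - <<'E'
from h import *
import pickle
f=manip.grab_frame("wrist"); pickle.dump(f,open("f9.pkl","wb")); c=Cam(f); save(c,"w9.png",None,1.5)
go(.486,-.335,.1,84)
E
```

```text
time: 10.5
tool_pos: [0.4636, -0.1566, 0.2403]
tool_rot: [-0.001, 0.731, 0.682, -0.0]
contact_force: [1.1, 0.5, -0.3]
gripper_width: 1.003
time: 11.25
tool_pos: [0.467, -0.3339, 0.2412]
tool_rot: [-0.001, 0.743, 0.669, 0.0]
contact_force: [0.9, 0.3, 0.5]
gripper_width: 1.002
t 11.3 tcp [ 0.4672 -0.3338  0.2415] yaw 84.08 tilt [-0.0003  0.0007 -1.    ] F [1.0948 0.8274 0.2265] w 1.0
shift cm [ 0.0683  1.8919 14.1506] norm 14.28 turn 0.01
```

View pics/w9.png

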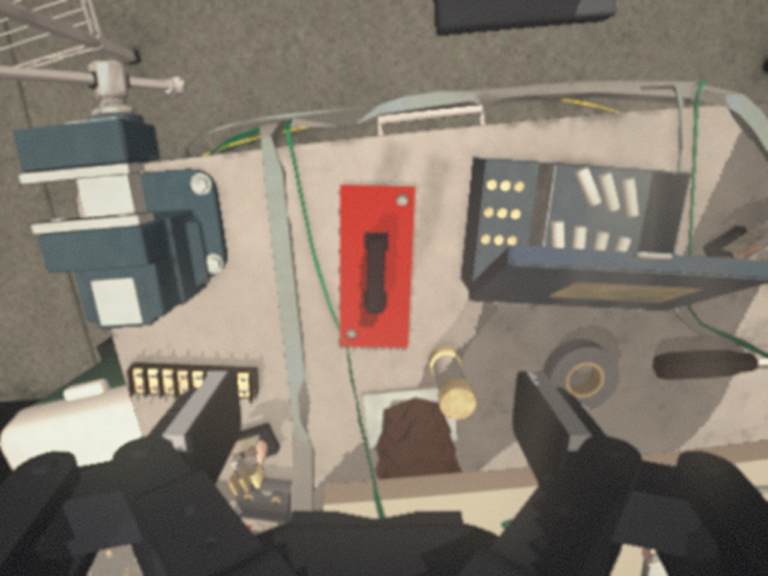

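```bash
python3 - <<'E'
from h import *
import pickle
c=Cam(pickle.load(open("f9.pkl","rb")))
hsv=cv2.cvtColor(c.img,cv2.COLOR_RGB2HSV)
m=cv2.inRange(hsv,(0,130,80),(8,255,255))|cv2.inRange(hsv,(172,130,80),(180,255,255)); m[240:]=0
ct=max(cv2.findContours(m,cv2.RETR_EXTERNAL,cv2.CHAIN_APPROX_NONE)[0],key=cv2.contourArea)
P=c.plane(ct.reshape(-1,2),.004)[:,:2]*1000
r=cv2.minAreaRect(P.astype(np.float32)); print("rect",r)
h=cv2.convexHull(ct); 
u=lambda *a:[(x/1.5-.2,y/1.5-.2) for x,y in a]
H=c.plane(u((402,200),(351,334)),.005);print("holes",H,base_from_studs(*H))
print("handle top",c.plane(u((376,234),(375,312)),.032),c.plane(u((363,270),(388,270)),.032))
print("fuse3 foot",c.plane(u((445,362)),0),"top",c.plane(u((457,402)),.08))
save(c,"w9b.png",(215,115,285,240),6)
E
```

```text
rect ((486.11297607421875, -336.21295166015625), (58.48810958862305, 136.76832580566406), 82.82959747314453)
holes [[ 0.4313 -0.3096  0.005 ]
 [ 0.5404 -0.3635  0.005 ]] (array([ 0.4858, -0.3366]), np.float64(-7.289818670518031), np.float64(0.12171668069002932))
handle top [[ 0.4519 -0.3326  0.032 ]
 [ 0.5135 -0.3398  0.032 ]] [[ 0.4786 -0.3454  0.032 ]
 [ 0.4806 -0.3263  0.032 ]]
fuse3 foot [[ 0.5777 -0.2838  0.    ]] top [[ 0.5723 -0.2859  0.08  ]]
```

View pics/w9b.png

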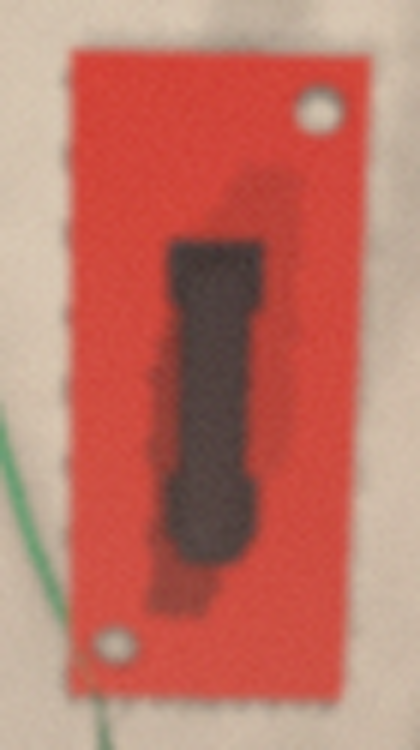

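```bash
python3 - <<'E'
from h import *
go(.486,-.3364,.0095,82.8)
E
```

```text
t 11.3 tcp [ 0.4672 -0.3338  0.2415] yaw 84.08 tilt [-0.0003  0.0007 -1.    ] F [1.0948 0.8274 0.2265] w 1.0
shift cm [-0.0767  1.9095 23.2005] norm 23.28 turn 0.21
```

```bash
python3 -m crank '[[-0.1,1.9,0.5,0.21],[0,0,3.5,0],[0,0,3.5,0],[0,0,3.5,0],[0,0,3.5,0],[0,0,3.0,0],[0,0,1.5,0],[0,0,0,0],[0,0,0,0]]' 0.55
python3 - <<'E'
from h import *
import pickle
f=manip.grab_frame("wrist"); pickle.dump(f,open("f10.pkl","wb")); c=Cam(f); save(c,"w10.png",None,1.5)
go(.486,-.3364,.0095,82.8)
E
```

```text
time: 12.05
tool_pos: [0.4856, -0.3368, 0.0513]
tool_rot: [-0.001, 0.75, 0.661, -0.0]
contact_force: [1.1, -0.1, 1.2]
gripper_width: 0.547
t 12.1 tcp [ 0.4866 -0.3379  0.0531] yaw 82.79 tilt [ 0.0013 -0.0011 -1.    ] F [1.6424 0.1143 0.3087] w 0.55
shift cm [ 0.1488 -0.0864  4.3596] norm 4.36 turn -0.0
```

View pics/w10.png

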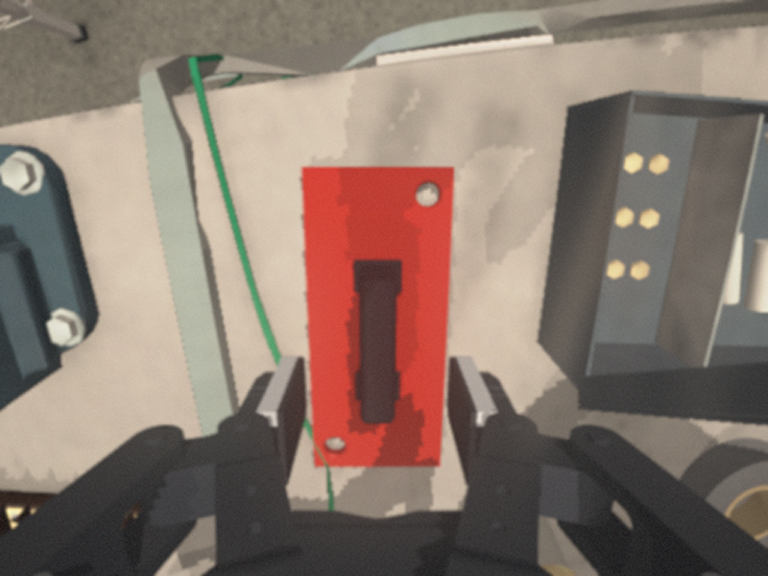

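```bash
python3 -m crank '[[0.05,-0.1,2.0,0],[0,0,1.5,0],[0,0,0.6,0],[0,0,0.2,0],[0,0,0,0]]'
python3 - <<'E'
from h import *
import pickle
go(.486,-.3364,.0095,82.8)
c=Cam(pickle.load(open("f10.pkl","rb")))
u=lambda *a:[(x/1.5-.2,y/1.5-.2) for x,y in a]
print(c.plane(u((378,262),(378,422)),.032).mean(0)); H=c.plane(u((428,195),(336,444)),.005);print(H,base_from_studs(*H))
E
```

```text
time: 12.52
tool_pos: [0.4856, -0.338, 0.01]
tool_rot: [0.001, 0.75, 0.661, 0.0]
contact_force: [-0.5, 0.7, 0.1]
gripper_width: 0.548
t 12.52 tcp [ 0.4856 -0.338   0.01  ] yaw 82.74 tilt [ 0.0013 -0.0011 -1.    ] F [-0.4583  0.673   0.1006] w 0.548
shift cm [0.1603 0.0248 0.0519] norm 0.17 turn -0.01
[ 0.4815 -0.3357  0.032 ]
[[ 0.4314 -0.3094  0.005 ]
 [ 0.5392 -0.3626  0.005 ]] (array([ 0.4853, -0.336 ]), np.float64(-7.222600087630458), np.float64(0.12025138016759264))
```

Shift +1.5 mm along tool x, then close.

```bash
python3 -m crank '[[0.15,0,0,0],[0,0,0,0],[0,0,0,0],[0,0,0,0],[0,0,0,0],[0,0,0,0],[0,0,0,0],[0,0,0,0]]' 0
python3 - <<'E'
from h import *
import pickle
go(.486,-.3364,.0095,82.8)
f=manip.grab_frame("wrist"); pickle.dump(f,open("f11.pkl","wb")); c=Cam(f); save(c,"w11.png",None,1.5)
E
```

```text
time: 13.18
tool_pos: [0.4859, -0.3367, 0.0103]
tool_rot: [0.001, 0.751, 0.661, 0.0]
contact_force: [-0.1, 1.3, 5.6]
gripper_width: 0.151
t 13.18 tcp [ 0.4859 -0.3367  0.0103] yaw 82.72 tilt [ 0.0017 -0.0012 -1.    ] F [-0.1346  1.2568  5.5814] w 0.151
shift cm [0.0319 0.0043 0.0767] norm 0.08 turn -0.01
```

View pics/w11.png

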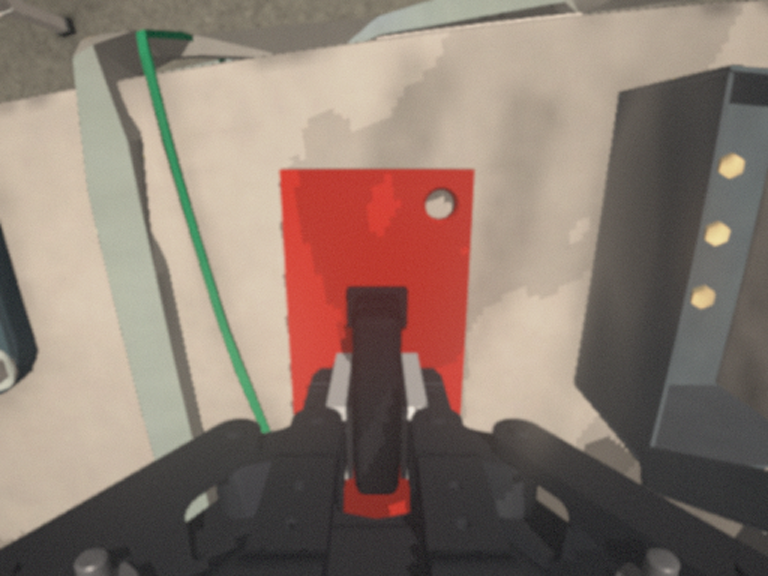

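```bash
cat >> h.py <<'E'
def tooltf(c,uv,z,s=None):
    s=s or manip.state(); Rm=rot(s["tool_rot"]).as_matrix()
    return ((c.plane(uv,z)-s["tool_pos"])@Rm)*1000
def redrect(c,z,box):
    hsv=cv2.cvtColor(c.img,cv2.COLOR_RGB2HSV)
    m=cv2.inRange(hsv,(0,120,60),(10,255,255))|cv2.inRange(hsv,(170,120,60),(180,255,255))
    return m
E
python3 - <<'E'
from h import *
import pickle
c=Cam(pickle.load(open("f11.pkl","rb")))
u=lambda *a:[(x/1.5-.2,y/1.5-.2) for x,y in a]
print("hole",tooltf(c,u((441,204)),.004))
print("corners",tooltf(c,u((281,170),(474,170)),.005))
print("edges@y",tooltf(c,u((289,300),(467,300)),.005))
save(c,"w11b.png",(180,105,325,205),5)
E
```

```text
hole [[ 20.164  -57.7121   6.167 ]]
corners [[-29.1131 -68.1579   5.1991]
 [ 29.7577 -68.1454   5.1372]]
edges@y [[-28.7778 -26.5986   5.2773]
 [ 29.7733 -26.6042   5.2156]]
```

View pics/w11b.png

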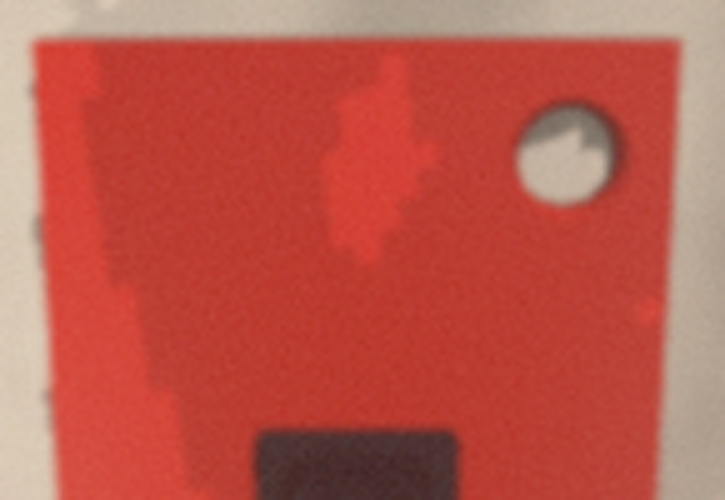

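```bash
python3 -m crank '[[0,0,-0.5,0],[0,0,-1.5,0],[0,0,-3.0,0],[0,-0.3,-4.0,0],[0,-0.4,-4.0,0],[0,-0.4,-4.0,0],[1.0,-0.4,-3.0,0],[2.0,-0.4,-2.5,0],[3.0,0,-1.5,-0.2],[3.5,0,0,-0.35]]'
python3 - <<'E'
from h import *
go(.462,.2425,.25,86)
E
```

```text
time: 14.07
tool_pos: [0.4786, -0.2404, 0.2537]
tool_rot: [0.004, 0.732, 0.682, 0.001]
contact_force: [0.8, 0.0, -0.9]
gripper_width: 0.149
t 14.07 tcp [ 0.4786 -0.2404  0.2537] yaw 85.95 tilt [ 0.0062 -0.0046 -1.    ] F [ 0.8401  0.013  -0.8671] w 0.149
shift cm [48.0497 -5.0695  0.1354] norm 48.32 turn -0.01
```

```bash
python3 -m crank '[[3.9,-0.4,0,0],[3.9,-0.4,0,0],[3.9,-0.4,0,0],[3.9,-0.4,0,0],[3.9,-0.4,0,0],[3.9,-0.4,0,0],[3.9,-0.4,0,0],[3.9,-0.4,0,0],[3.9,-0.4,0,0],[3.5,-0.3,0,0]]'
python3 - <<'E'
from h import *
go(.470,.2425,.25,86)
E
```

```text
time: 14.9
tool_pos: [0.4642, 0.1505, 0.2482]
tool_rot: [-0.0, 0.731, 0.682, -0.0]
contact_force: [1.0, -0.1, -2.0]
gripper_width: 0.147
t 14.9 tcp [0.4642 0.1505 0.2482] yaw 86.07 tilt [-0.0008 -0.     -1.    ] F [ 1.0136 -0.1086 -1.9975] w 0.147
shift cm [ 9.214  -0.0496 -0.1783] norm 9.22 turn 0.01
```

```bash
python3 -m crank '[[3.0,0,1,0],[2.5,0,2,0],[1.5,0,2,0],[0.8,0,1.5,0],[0,0,1,0],[0,0,0,0],[0,0,0,0],[0,0,0,0]]'
python3 - <<'E'
from h import *
import pickle
go(.4804,.2425,.11,86)
f=manip.grab_frame("wrist"); pickle.dump(f,open("f12.pkl","wb")); c=Cam(f); save(c,"w12.png",None,1.5)
E
```

```text
time: 15.57
tool_pos: [0.4713, 0.2257, 0.1749]
tool_rot: [0.0, 0.732, 0.682, 0.001]
contact_force: [-0.4, 0.1, -1.4]
gripper_width: 0.155
t 15.57 tcp [0.4713 0.2257 0.1749] yaw 85.97 tilt [ 0.0015  0.0002 -1.    ] F [-0.3972  0.1398 -1.4425] w 0.155
shift cm [1.7403 0.7764 6.4898] norm 6.76 turn -0.01
```

View pics/w12.png

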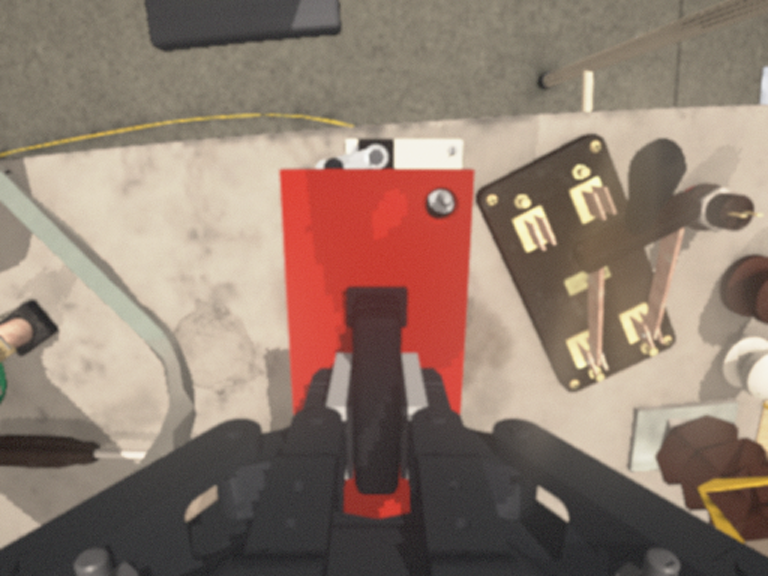

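```bash
python3 -m crank '[[0.9,0.4,2.0,0],[0.8,0.35,2.5,0],[0,0,2.0,0],[0,0,1.0,0],[0,0,0.5,0],[0,0,0,0],[0,0,0,0],[0,0,0,0]]'
python3 - <<'E'
from h import *
import pickle
go(.480,.2423,.085,86)
f=manip.grab_frame("wrist"); pickle.dump(f,open("f13.pkl","wb")); c=Cam(f); save(c,"w13.png",(160,60,360,210),4)
E
```

```text
time: 16.28
tool_pos: [0.4806, 0.2429, 0.0957]
tool_rot: [0.001, 0.731, 0.682, 0.001]
contact_force: [-0.1, 0.4, -1.6]
gripper_width: 0.153
t 16.28 tcp [0.4806 0.2429 0.0957] yaw 86.01 tilt [ 0.0031  0.001  -1.    ] F [-0.1385  0.3509 -1.6293] w 0.153
shift cm [-0.0623 -0.0624  1.0735] norm 1.08 turn 0.0
```

View pics/w13.png

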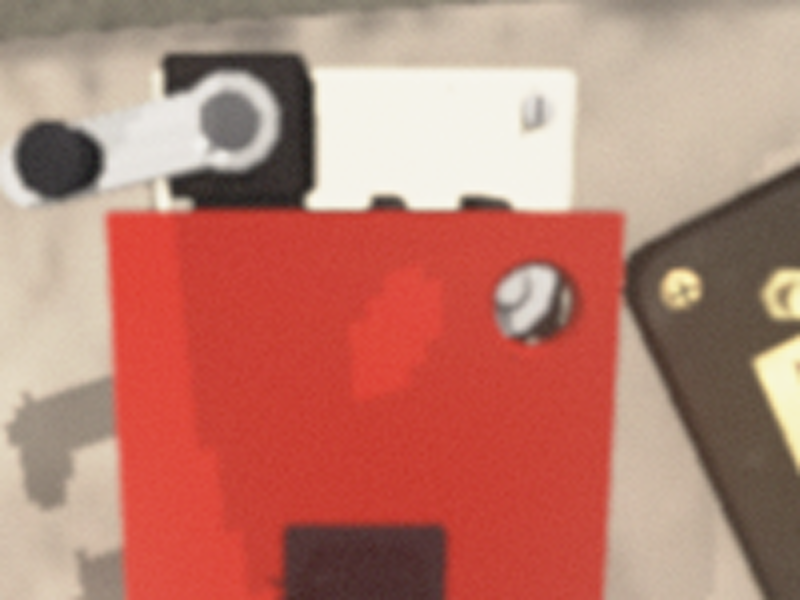

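```bash
python3 - <<'E'
from h import *
import pickle
f=manip.grab_frame("wrist"); pickle.dump(f,open("f14.pkl","wb")); c=Cam(f)
s=manip.state(); go(.480,.2423,.085,86)
a=np.radians(-4);B=np.array([[np.cos(a),-np.sin(a)],[np.sin(a),np.cos(a)]]);C=np.array([.4804,.2425])
S=C+B@[-.058,.02]
for z in (.051,.06,.066): print(z,(c.proj([*S,z])-[190,90])*8)
im=c.img[90:150,190:320,::-1]; cv2.imwrite("pics/w14.png",cv2.resize(im,None,fx=6,fy=6,interpolation=cv2.INTER_CUBIC))
for z in (.051,.06,.066): print(z,(c.proj([*S,z])-[190,90])*6)
for z in (.0855,.0905):
  Rm=rot(s["tool_rot"]).as_matrix(); H=s["tool_pos"]+Rm@np.array([.020,-.058,0]);H[2]=z; print("hole",(c.proj(H)-[190,90])*6)
E
```

```text
t 16.38 tcp [0.4804 0.2429 0.0955] yaw 86.02 tilt [ 0.0027  0.0009 -1.    ] F [-0.4471  0.6232 -2.1389] w 0.152
shift cm [-0.0654 -0.0385  1.0457] norm 1.05 turn 0.0
0.051 [[752.8902 306.2108]]
0.06 [[766.2315 316.5836]]
0.066 [[775.8858 324.0924]]
0.051 [[564.6676 229.6581]]
0.06 [[574.6736 237.4377]]
0.066 [[581.9143 243.0693]]
hole [[614.2557 263.965 ]]
hole [[622.5778 270.3061]]
```

View pics/w14.png

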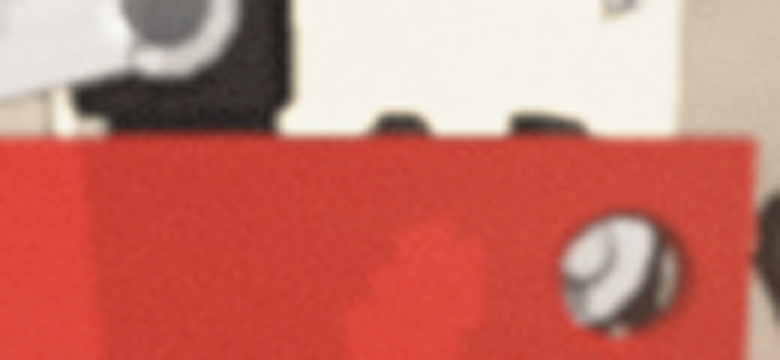

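```bash
python3 -m crank '[[0,0.03,0.7,0],[0,0,0.5,0],[0,0,0.3,0],[0,0,0,0],[0,0,0,0],[0,0,0,0],[0,0,0,0]]'
python3 - <<'E'
from h import *
import pickle
f=manip.grab_frame("wrist"); pickle.dump(f,open("f15.pkl","wb")); c=Cam(f)
s=manip.state(); go(.480,.2423,.085,86)
a=np.radians(-4);B=np.array([[np.cos(a),-np.sin(a)],[np.sin(a),np.cos(a)]]);C=np.array([.4804,.2425])
S=C+B@[-.058,.02]
im=c.img[90:150,240:320,::-1]; cv2.imwrite("pics/w15.png",cv2.resize(im,None,fx=9,fy=9,interpolation=cv2.INTER_CUBIC))
for z in (.051,.06,.066): print(z,(c.proj([*S,z])-[240,90])*9)
for z in (.070,.075):
  Rm=rot(s["tool_rot"]).as_matrix(); H=s["tool_pos"]+Rm@np.array([.020,-.058,0]);H[2]=z; print("hole",(c.proj(H)-[240,90])*9)
E
```

```text
time: 16.97
tool_pos: [0.4798, 0.2427, 0.079]
tool_rot: [0.0, 0.731, 0.682, 0.0]
contact_force: [0.8, 0.2, -1.1]
gripper_width: 0.151
t 17.02 tcp [0.4798 0.2428 0.079 ] yaw 86.03 tilt [ 0.0004  0.0001 -1.    ] F [-0.3225 -0.6058 -0.9011] w 0.147
shift cm [-0.0446  0.0199 -0.5976] norm 0.6 turn 0.01
0.051 [[430.1959 380.0875]]
0.06 [[448.3378 394.4482]]
0.066 [[461.5723 404.9287]]
hole [[474.891  401.0942]]
hole [[487.4783 410.5872]]
```

View pics/w15.png

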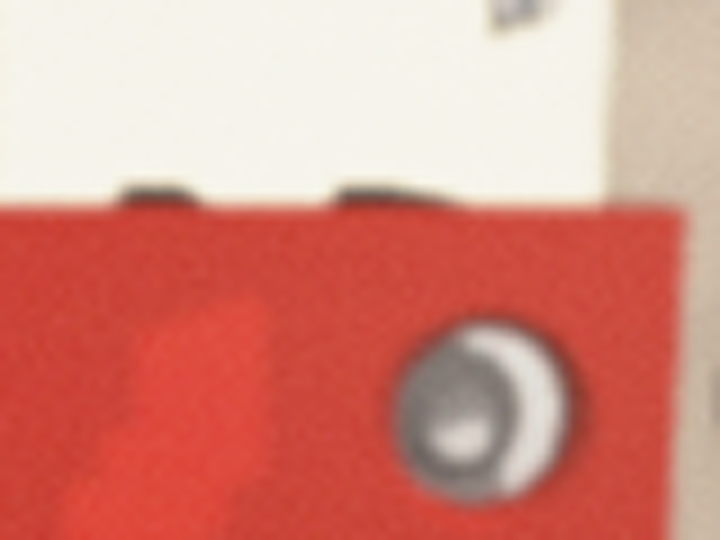

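```bash
python3 -m crank '[[0,0.17,0,0],[0,0,0,0],[0,0,0,0],[0,0,0,0]]'
python3 - <<'E'
from h import *
import pickle
f=manip.grab_frame("wrist"); pickle.dump(f,open("f16.pkl","wb")); c=Cam(f)
s=manip.state(); go(.480,.2423,.085,86)
im=c.img[90:150,240:320,::-1]; cv2.imwrite("pics/w16.png",cv2.resize(im,None,fx=9,fy=9,interpolation=cv2.INTER_CUBIC))
c=grab("scene"); save(c,"s16.png",(130,110,250,190),6)
E
```

```text
time: 17.35
tool_pos: [0.4815, 0.2425, 0.0789]
tool_rot: [0.0, 0.731, 0.682, 0.0]
contact_force: [0.0, 0.0, -1.8]
gripper_width: 0.15
t 17.4 tcp [0.4814 0.2425 0.0788] yaw 86.03 tilt [ 0. -0. -1.] F [ 0.4217 -0.0939 -2.0587] w 0.149
shift cm [-0.0322 -0.1382 -0.6189] norm 0.63 turn 0.0
```

View pics/w16.png

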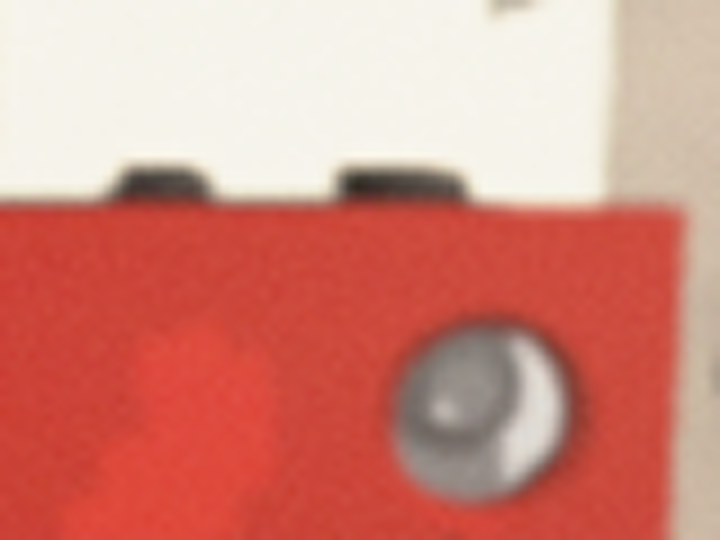

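View pics/s16.png

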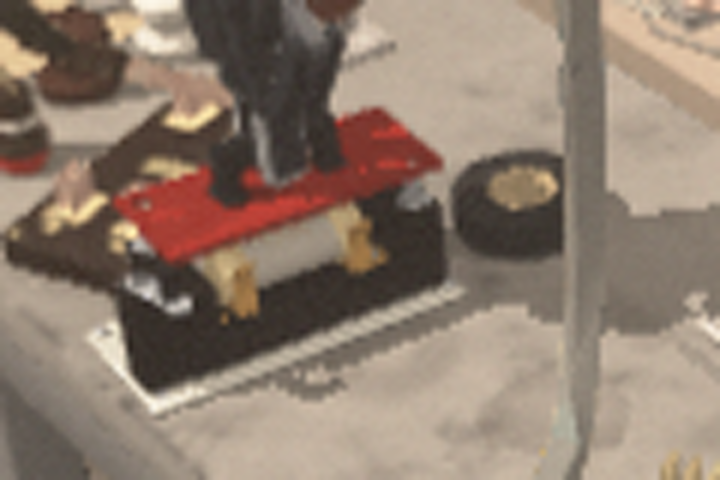

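```bash
python3 -m crank '[[0.04,0,0.1,0],[0,0,0.1,0],[0,0,0.1,0],[0,0,0.1,0],[0,0,0.1,0],[0,0,0.1,0],[0,0,0,0],[0,0,0,0]]'
python3 - <<'E'
from h import *
import pickle
f=manip.grab_frame("wrist"); c=Cam(f)
s=manip.state(); go(.480,.2423,.0613,86); print(s["ft_torque"])
im=c.img[90:150,240:320,::-1]; cv2.imwrite("pics/w17.png",cv2.resize(im,None,fx=9,fy=9,interpolation=cv2.INTER_CUBIC))
E
```

```text
time: 18.12
tool_pos: [0.4813, 0.2429, 0.0727]
tool_rot: [-0.0, 0.731, 0.682, -0.0]
contact_force: [0.1, -0.8, -2.0]
gripper_width: 0.148
t 18.17 tcp [0.4814 0.2429 0.0728] yaw 86.03 tilt [-0. -0. -1.] F [-0.4541  0.1495 -1.9502] w 0.149
shift cm [-0.073  -0.1369  1.1501] norm 1.16 turn 0.0
[0.0006 0.0882 0.0089]
```

View pics/w17.png

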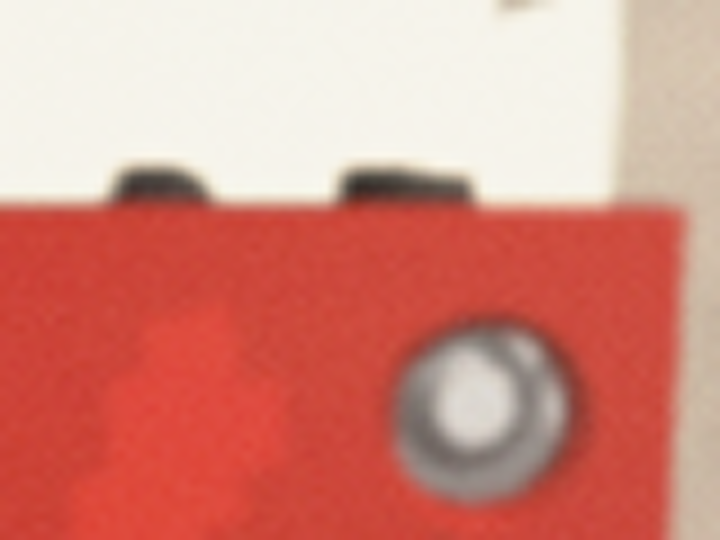

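```bash
python3 -m crank '[[-0.03,-0.03,0.1,0],[0,0,0.1,0],[0,0,0.1,0],[0,0,0.1,0],[0,0,0,0]]'
python3 - <<'E'
from h import *
f=manip.grab_frame("wrist"); c=Cam(f)
s=manip.state(); go(.480,.2423,.0613,86); print(s["ft_torque"])
im=c.img[90:150,240:320,::-1]; cv2.imwrite("pics/w18.png",cv2.resize(im,None,fx=9,fy=9,interpolation=cv2.INTER_CUBIC))
E
```

```text
time: 18.58
tool_pos: [0.4809, 0.2426, 0.0685]
tool_rot: [-0.0, 0.731, 0.682, -0.0]
contact_force: [0.2, 0.1, -1.4]
gripper_width: 0.154
t 18.63 tcp [0.4809 0.2426 0.0686] yaw 86.03 tilt [-0.0004 -0.0001 -1.    ] F [-0.3252 -0.4725 -1.5432] w 0.145
shift cm [-0.038  -0.0912  0.7283] norm 0.73 turn 0.0
[0.0259 0.0195 0.0015]
```

View pics/w18.png

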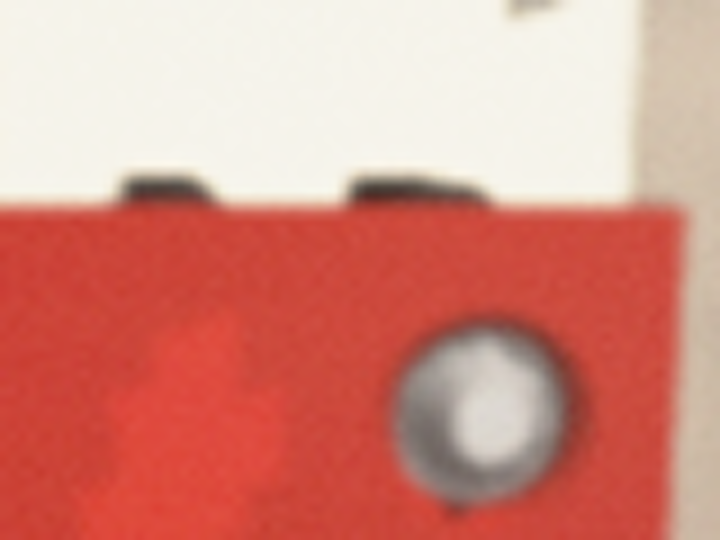

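```bash
python3 -m crank '[[0,0,0.1,0],[0,0,0.1,0],[0,0,0.1,0],[0,0,0.1,0],[0,0,0,0]]'
python3 - <<'E'
from h import *
s=manip.state(); go(.480,.2423,.0613,86); print(s["ft_torque"])
E
```

```text
time: 19.05
tool_pos: [0.4809, 0.2426, 0.0645]
tool_rot: [-0.0, 0.731, 0.682, -0.0]
contact_force: [0.5, 0.2, -0.7]
gripper_width: 0.148
t 19.05 tcp [0.4809 0.2426 0.0645] yaw 86.03 tilt [-0.0005 -0.0001 -1.    ] F [ 0.5166  0.1567 -0.7171] w 0.148
shift cm [-0.0388 -0.0859  0.3186] norm 0.33 turn 0.0
[-0.0383  0.0144  0.0096]
```

```bash
python3 -m crank '[[0,0,0.1,0],[0,0,0.1,0],[0,0,0.1,0],[0,0,0.05,0],[0,0,0,0],[0,0,0,0]]'
python3 - <<'E'
from h import *
s=manip.state(); go(.480,.2423,.0613,86); print(s["ft_torque"])
E
```

```text
time: 19.55
tool_pos: [0.4811, 0.2427, 0.0613]
tool_rot: [0.0, 0.731, 0.682, 0.0]
contact_force: [0.2, -0.2, -2.2]
gripper_width: 0.148
t 19.55 tcp [0.4811 0.2427 0.0613] yaw 86.03 tilt [ 0.0001  0.     -1.    ] F [ 0.2436 -0.1607 -2.2286] w 0.148
shift cm [-0.045  -0.1079  0.004 ] norm 0.12 turn 0.0
[-0.0234  0.0299  0.0289]
```

```bash
python3 -m crank '[[0,0,0.05,0],[0,0,0.05,0],[0,0,0,0],[0,0,0,0]]'
python3 - <<'E'
from h import *
s=manip.state(); go(.480,.2423,.0613,86); print(s["ft_torque"])
E
```

```text
time: 19.88
tool_pos: [0.4812, 0.2427, 0.0613]
tool_rot: [-0.0, 0.731, 0.682, -0.0]
contact_force: [-3.5, -0.8, 5.2]
gripper_width: 0.149
t 19.88 tcp [0.4812 0.2427 0.0613] yaw 86.03 tilt [-0.0003 -0.0002 -1.    ] F [-3.4773 -0.7977  5.2211] w 0.149
shift cm [-0.0503 -0.1129 -0.0047] norm 0.12 turn 0.01
[-0.2261  0.5275 -0.0521]
```

```bash
python3 -m crank '[[0,0,-0.05,0],[0,0,0,0],[0,0,0,0],[0,0,0,0],[0,0,0,0]]' 0.5
python3 -m crank '[[0,0,-0.5,0],[0,0,-1.5,0],[0,0,-3,0],[0,0,-3,0],[0,-0.5,-3,0],[0,-1.5,-1.5,0],[0,-1.5,-0.5,0],[0,0,0,0],[0,0,0,0],[0,0,0,0]]'
python3 - <<'E'
from h import *
import pickle
f=manip.grab_frame("wrist"); pickle.dump(f,open("f20.pkl","wb")); c=Cam(f); save(c,"w20.png",None,1.5)
go(.4,.21,.09,-4)
c=grab("scene"); save(c,"s20.png",(130,110,250,190),6)
E
```

```text
time: 20.3
tool_pos: [0.4811, 0.2426, 0.0607]
tool_rot: [-0.0, 0.731, 0.682, -0.0]
contact_force: [0.4, -0.5, 0.5]
gripper_width: 0.501
time: 21.13
tool_pos: [0.4462, 0.2449, 0.1901]
tool_rot: [-0.0, 0.731, 0.682, -0.0]
contact_force: [-0.3, -0.4, -0.2]
gripper_width: 0.501
t 21.18 tcp [0.4461 0.2448 0.1898] yaw 86.01 tilt [-0.0013 -0.0006 -1.    ] F [-0.2014  0.175  -0.9116] w 0.501
shift cm [-3.788  -4.3489  9.9892] norm 11.53 turn 15.0
```

View pics/w20.png

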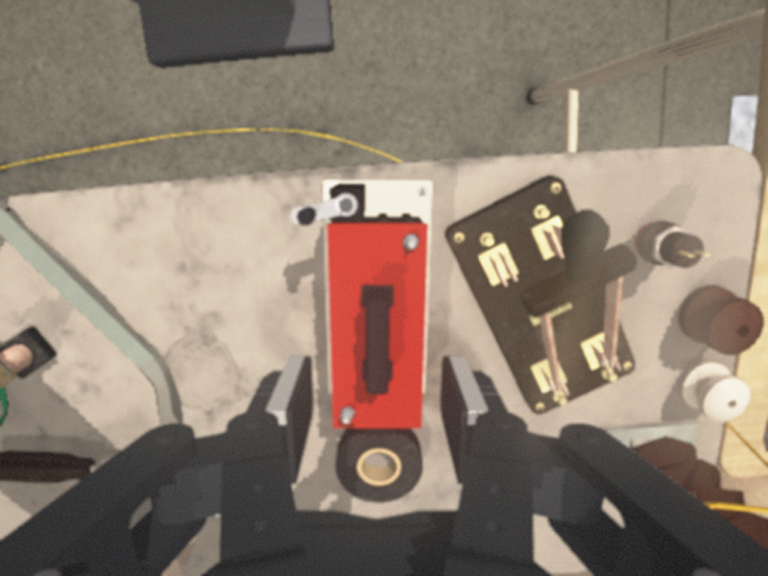

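View pics/s20.png

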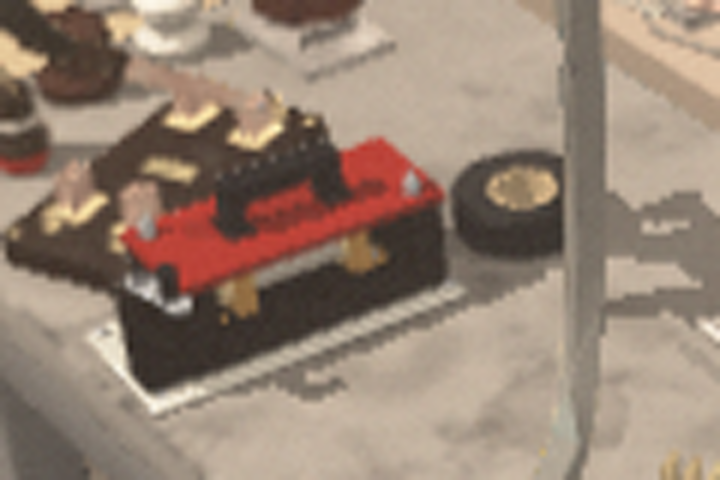

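```bash
python3 - <<'E'
from h import *
import pickle
c=Cam(pickle.load(open("f20.pkl","rb")))
save(c,"w20b.png",(185,110,300,165),6)
u=lambda *a:[(x/1.5-.2,y/1.5-.2) for x,y in a]
k=c.plane(u((305,215)),.077)[0];p=c.plane(u((346,204)),.062)[0]; print(k,p)
E
```

```text
[0.4023 0.209  0.077 ] [0.3995 0.2306 0.062 ]
```

View pics/w20b.png

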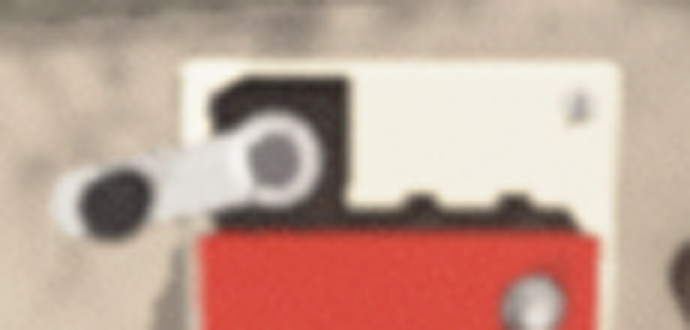

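```bash
python3 - <<'E'
from h import *
go(.4028,.2086,.10,7.4)
E
```

```text
t 21.23 tcp [0.4461 0.2448 0.1897] yaw 86.01 tilt [-0.0017 -0.0008 -1.    ] F [ 0.753   0.0418 -1.0594] w 0.501
shift cm [-3.9029 -4.0573  8.9777] norm 10.6 turn 13.1
```

```bash
python3 -m crank '[[-2.0,-2.0,0.5,0],[-1.9,-2.05,0.5,0],[0,0,1,1.1],[0,0,1,1.1],[0,0,1,1.1],[0,0,1,1.1],[0,0,1,1.1],[0,0,0.5,1.1],[0,0,0.5,1.1],[0,0,0.5,1.1]]' 0.4
python3 -m crank '[[0,0,0.5,1.1],[0,0,0.5,1.1],[0,0,0.4,1.1],[0,0,0,1.0],[0,0,0,0],[0,0,0,0],[0,0,0,0]]'
python3 - <<'E'
from h import *
import pickle
f=manip.grab_frame("wrist"); pickle.dump(f,open("f21.pkl","wb")); c=Cam(f); save(c,"w21.png",None,1.5)
go(.4028,.2086,.064,7.4)
E
```

```text
time: 22.07
tool_pos: [0.4029, 0.2087, 0.1145]
tool_rot: [0.0, 0.959, 0.283, -0.001]
contact_force: [1.0, 0.1, -0.4]
gripper_width: 0.402
time: 22.65
tool_pos: [0.4032, 0.2089, 0.1016]
tool_rot: [0.0, 0.998, 0.066, -0.0]
contact_force: [0.3, 0.1, 0.7]
gripper_width: 0.397
t 22.7 tcp [0.4032 0.2089 0.1017] yaw 7.52 tilt [-0.0002 -0.0001 -1.    ] F [-0.2152 -0.2204 -0.3523] w 0.4
shift cm [-0.0438  0.0284  3.7716] norm 3.77 turn 0.02
```

View pics/w21.png

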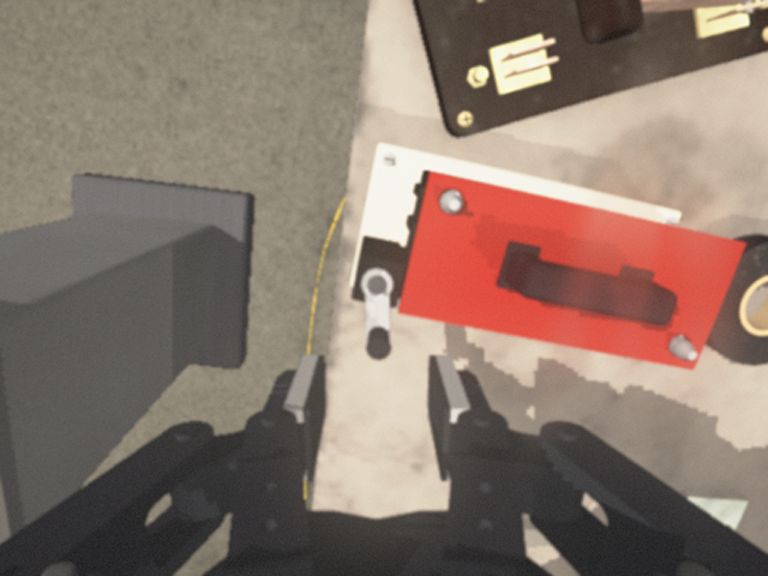

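```bash
python3 - <<'E'
from h import *
import pickle
c=Cam(pickle.load(open("f21.pkl","rb")))
u=lambda *a:[(x/1.5-.2,y/1.5-.2) for x,y in a]
print(tooltf(c,u((378,344)),.077),tooltf(c,u((377,284)),.062))
save(c,"w21b.png",(215,165,290,245),7)
E
```

```text
[[ 0.2374 -2.6772 24.7153]] [[ -0.1502 -22.3359  39.714 ]]
```

View pics/w21b.png

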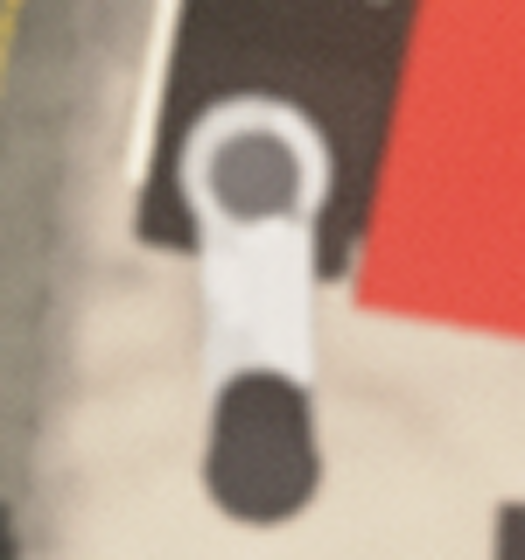

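```bash
python3 -m crank '[[0,0,1.5,0],[0,0,1.2,0],[0,0,0.7,0],[0,0,0.3,0],[0,0,0,0]]'
python3 -m crank '[[0,0,0,0],[0,0,0,0],[0,0,0,0],[0,0,0,0]]' 0.15
python3 - <<'E'
from h import *
go(.4028,.2086,.064,7.4)
c=grab("wrist"); save(c,"w22.png",(170,150,340,270),4.5)
E
```

```text
time: 23.12
tool_pos: [0.4026, 0.2088, 0.0641]
tool_rot: [0.0, 0.998, 0.065, -0.001]
contact_force: [0.9, -0.5, -0.1]
gripper_width: 0.404
time: 23.45
tool_pos: [0.4035, 0.2092, 0.0654]
tool_rot: [-0.0, 0.998, 0.065, 0.001]
contact_force: [-0.3, 0.3, -1.0]
gripper_width: 0.151
t 23.45 tcp [0.4035 0.2092 0.0654] yaw 7.43 tilt [ 0.0011  0.0004 -1.    ] F [-0.287   0.3159 -0.9958] w 0.151
shift cm [-0.0771  0.0461  0.1446] norm 0.17 turn 0.01
```

View pics/w22.png

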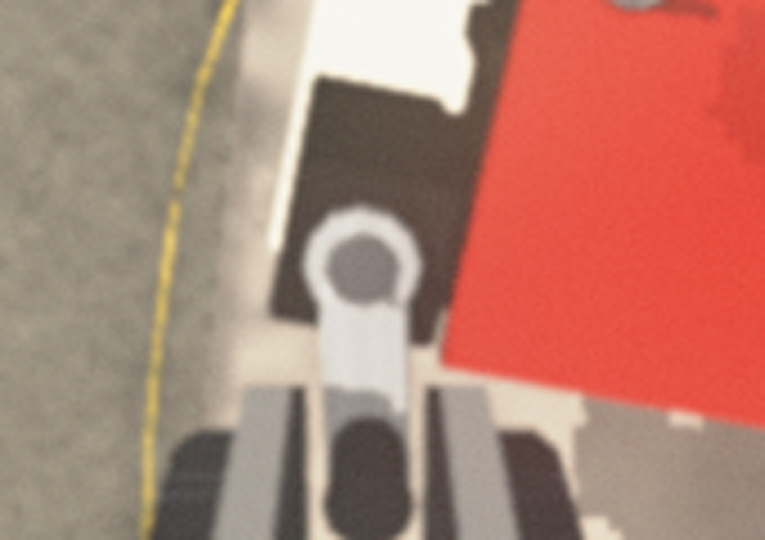

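```bash
python3 -m crank '[[0.23,-0.01,0,-1],[0.23,-0.01,0,-1],[0.23,-0.01,0,-1],[0.23,-0.01,0,-1],[0.23,-0.01,0,-1],[0.23,-0.01,0,-1],[0,0,0,0]]'
python3 - <<'E'
from h import *
a=np.radians(-82.6+36); go(.4000+.022*np.cos(a),.2304+.022*np.sin(a),.065,43.4)
c=grab("wrist"); save(c,"w23.png",(170,150,340,270),4.5)
E
```

```text
time: 24.08
tool_pos: [0.4155, 0.2148, 0.065]
tool_rot: [-0.0, 0.929, 0.371, -0.0]
contact_force: [-0.2, -0.1, -0.7]
gripper_width: 0.148
t 24.08 tcp [0.4155 0.2148 0.065 ] yaw 43.53 tilt [-0.      0.0001 -1.    ] F [-0.2233 -0.057  -0.6997] w 0.148
shift cm [-0.0594  0.0022 -0.0021] norm 0.06 turn 0.02
```

View pics/w23.png

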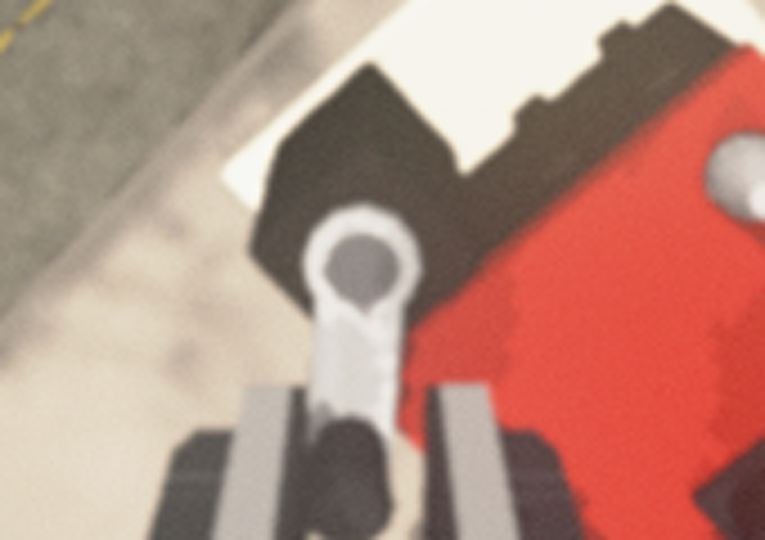

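```bash
python3 -m crank '[[0.23,-0.01,0,-1],[0.23,-0.01,0,-1],[0.23,-0.01,0,-1],[0.23,-0.01,0,-1],[0.23,-0.01,0,-1],[0.23,-0.01,0,-1],[0.23,-0.01,0,-1],[0,0,0,0]]'
python3 - <<'E'
from h import *
a=np.radians(-4); go(.4000+.022*np.cos(a),.2304+.022*np.sin(a),.065,86)
c=grab("wrist"); save(c,"w24.png",(170,130,340,270),4.2)
E
```

```text
time: 24.8
tool_pos: [0.4222, 0.2289, 0.0648]
tool_rot: [0.0, 0.735, 0.678, -0.0]
contact_force: [-0.2, -0.7, 0.9]
gripper_width: 0.147
t 24.8 tcp [0.4222 0.2289 0.0648] yaw 85.4 tilt [-0.0001 -0.0002 -1.    ] F [-0.1874 -0.711   0.8565] w 0.147
shift cm [-0.0094 -0.0248 -0.0205] norm 0.03 turn -0.1
```

View pics/w24.png

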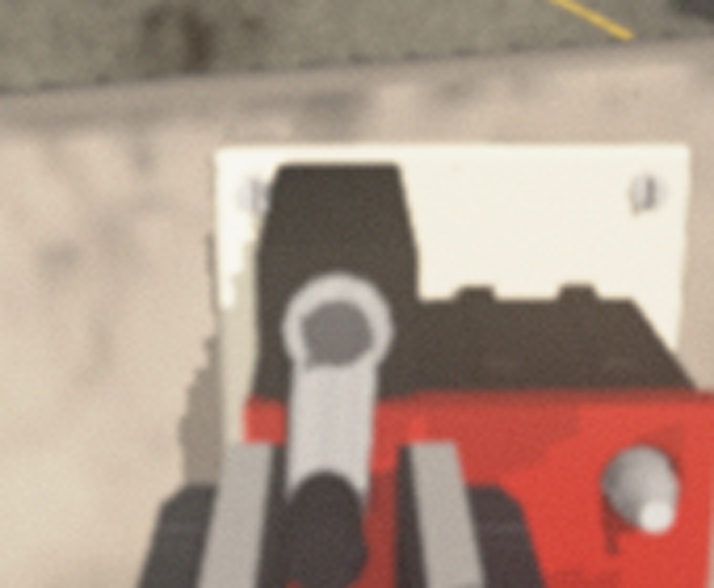

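```bash
python3 -m crank '[[0.1,0,0,0],[0.1,0,0,0],[0,0,0,0],[0,0,0,0]]'
python3 - <<'E'
from h import *
a=np.radians(-4); go(.4000+.022*np.cos(a),.2304+.022*np.sin(a),.065,86)
c=grab("wrist"); save(c,"w25.png",(170,130,340,270),4.2)
E
```

```text
time: 25.18
tool_pos: [0.4227, 0.2307, 0.0649]
tool_rot: [0.0, 0.735, 0.678, 0.0]
contact_force: [0.4, -1.8, 0.1]
gripper_width: 0.15
t 25.18 tcp [0.4227 0.2307 0.0649] yaw 85.37 tilt [ 0.0006 -0.0004 -1.    ] F [ 0.392  -1.8388  0.1086] w 0.15
shift cm [-0.1864 -0.0646 -0.0119] norm 0.2 turn -0.11
```

View pics/w25.png

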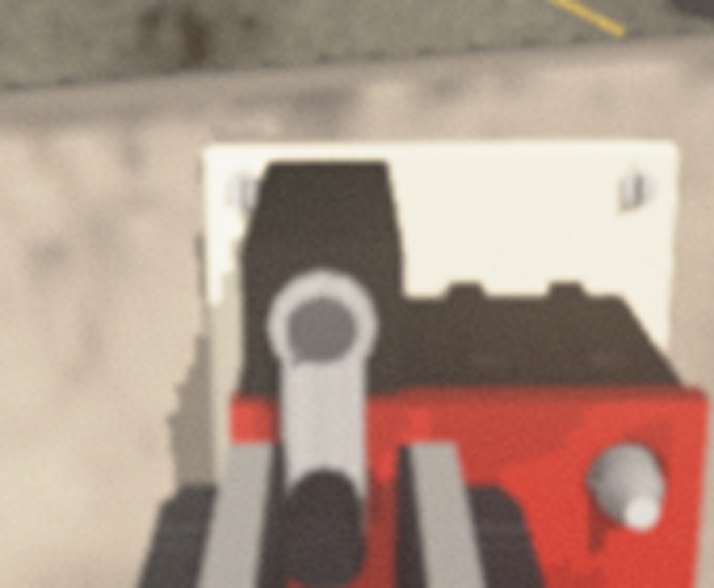

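```bash
python3 -m crank '[[0.1,0,0,0],[0,0,0,0],[0,0,0,0]]'
python3 -m crank '[[0.1,0,0,0],[0,0,0,0],[0,0,0,0]]'
python3 - <<'E'
from h import *
a=np.radians(-4); go(.4000+.022*np.cos(a),.2304+.022*np.sin(a),.065,86)
c=grab("wrist"); save(c,"w26.png",(170,130,340,270),4.2)
E
```

```text
time: 25.48
tool_pos: [0.4228, 0.2309, 0.0648]
tool_rot: [0.001, 0.735, 0.678, -0.001]
contact_force: [1.9, -6.5, 1.4]
gripper_width: 0.152
time: 25.73
tool_pos: [0.4228, 0.2311, 0.0648]
tool_rot: [0.002, 0.735, 0.678, -0.002]
contact_force: [0.7, -8.3, 1.2]
gripper_width: 0.153
t 25.73 tcp [0.4228 0.2311 0.0648] yaw 85.43 tilt [-0.0002 -0.0046 -1.    ] F [ 0.6896 -8.3301  1.2066] w 0.153
shift cm [-0.2276 -0.0657 -0.0206] norm 0.24 turn -0.09
```

View pics/w26.png

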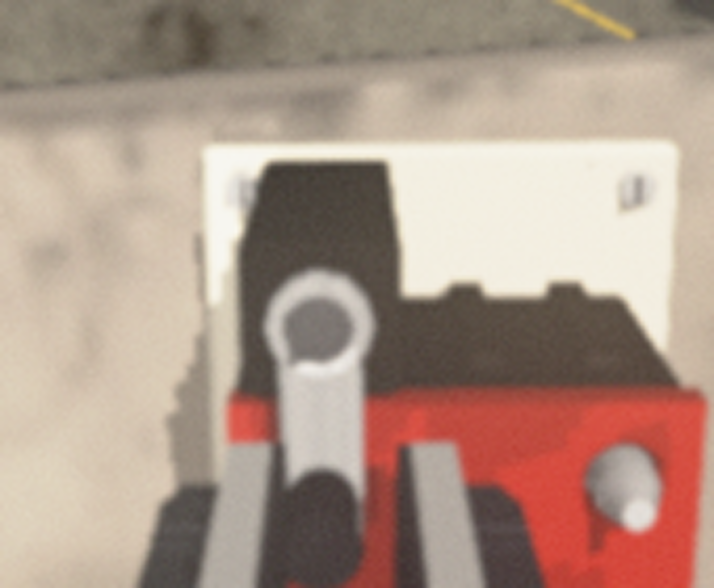

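```bash
python3 -m crank '[[-0.1,0,0,0],[-0.1,0,0,0],[0,0,0,0],[0,0,0,0]]' 0.28
python3 -m crank '[[0,0,-0.7,0],[0,0,-1.5,0],[0,0,-2.5,0],[0,0,-3,0],[0,-0.5,-3,0],[0,-0.5,-2,0],[0,0,-1,0],[0,0,0,0],[0,0,0,0],[0,0,0,0]]'
python3 - <<'E'
from h import *
import pickle
f=manip.grab_frame("wrist"); pickle.dump(f,open("f27.pkl","wb")); c=Cam(f); save(c,"w27.png",None,1.5); save(c,"w27b.png",(180,150,330,320),4.4)
go(.4,.2,.2,86)
c=grab("scene"); save(c,"s27.png",(130,110,250,190),6); save(c,"s27a.png")
E
```

```text
time: 26.12
tool_pos: [0.4223, 0.2311, 0.0648]
tool_rot: [-0.0, 0.735, 0.678, 0.0]
contact_force: [-0.1, 0.5, 0.1]
gripper_width: 0.281
time: 26.95
tool_pos: [0.4117, 0.2314, 0.1999]
tool_rot: [-0.001, 0.735, 0.678, -0.001]
contact_force: [-0.3, 1.1, -0.1]
gripper_width: 0.281
t 27.0 tcp [0.4116 0.2313 0.1995] yaw 85.42 tilt [-0.0036 -0.0013 -1.    ] F [0.5636 0.3376 0.0696] w 0.283
shift cm [-3.2094 -0.9048 -0.038 ] norm 3.33 turn -0.1
```

View pics/w27.png

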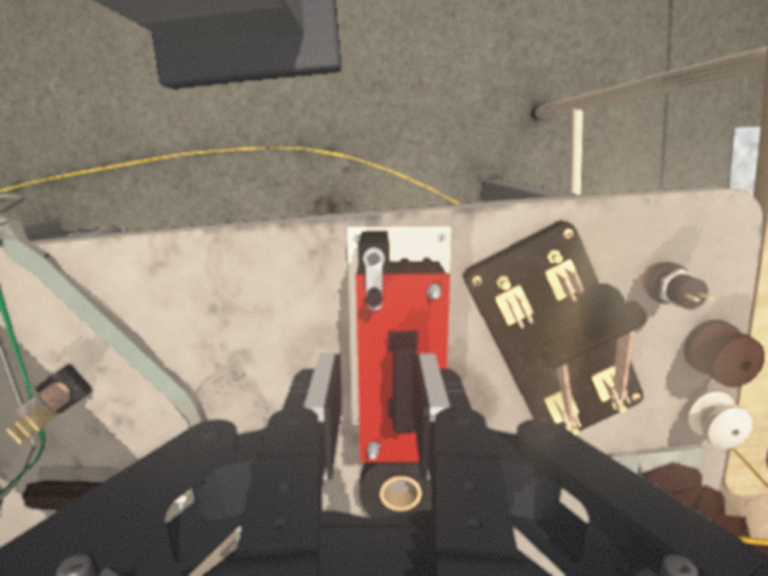

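View pics/s27.png

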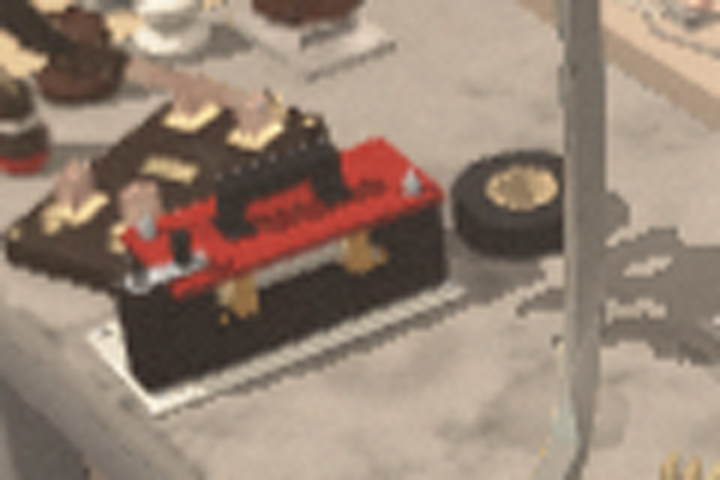

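View pics/w27b.png

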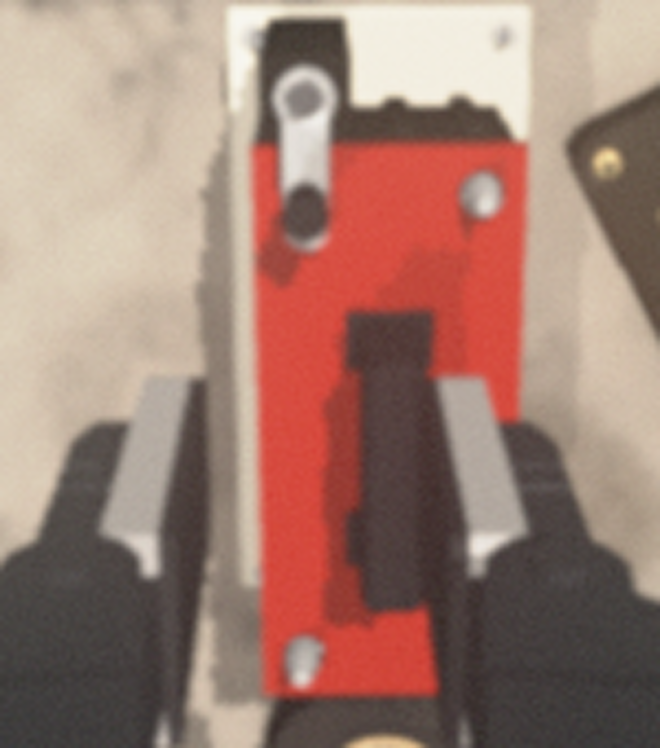

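```bash
python3 - <<'E'
from h import *
import pickle
c=Cam(pickle.load(open("f27.pkl","rb")))
u=lambda *a:[(180+x/4.4-.4,150+y/4.4-.4) for x,y in a]
k=c.plane(u((304,212)),.077)[0];p=c.plane(u((302,97)),.062)[0]; d=k-p; print(d,np.degrees(np.arctan2(d[1],d[0]))+4)
s=manip.state();print(s["joint_vel"],s["time"])
E
```

```text
[ 0.0204 -0.0011  0.015 ] 0.803655816627701
[-0.0015 -0.0004 -0.0048 -0.0007  0.0007  0.0009] 27.05
```

View pics/s27a.png

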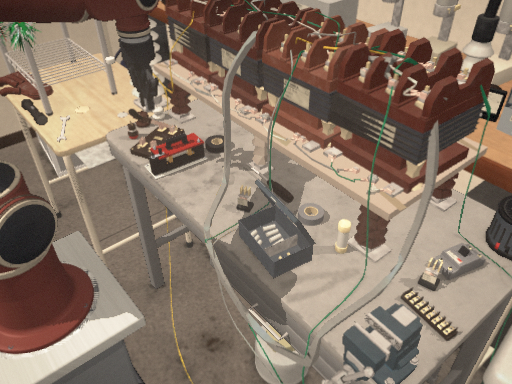

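Both studs show through the cover and it lies flat. The catch is within about 1° of closed, and the spare fuse still stands at about (343,236) in the scene picture. I'm handing the job in.

```bash
python3 -c "
from plant import manip
print(manip.job_done()); print(manip.state()['time'])"
```

```text
the job is handed in; nothing more can be done
None
the job is handed in; nothing more can be done
```

The fuse base is closed up and the job was handed in at about 27 s, well inside the 64 s limit. The loose fuse lies in both brass clips. The red cover is down over both studs, and the steel catch is turned over the cover's edge against its stop.

**Last checks**
- **Fuse:** pictures from above showed both caps between the clip legs before the cover went on. It touched the clip soles with about 8 N.
- **Cover:** it touched down with about 5–7 N at the expected seat height, and both studs stand through it. It looks level in the last pictures.
- **Catch:** the knob stopped moving under about 8 N of push, so it is at its end stop. The last picture puts it within about 1° of closed.
- **Robot:** the gripper is clear of everything, at about 0.20 m up.
- **Spare fuse:** it still stands upright where it was.

**What disagreed:** the first measured position of the base was about 1–2 mm off along its length. I corrected this before lowering the cover by watching the near stud through its hole. I could not see the far stud during the lowering, but it shows through the cover afterwards. One measurement taken while the arm was still settling was about 4 mm off, so I repeated it.

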